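# Load a hub into the clamshell test fixture

## Robot

A 6-joint arm with a two-finger parallel gripper is mounted at the origin on the work surface. World frame = base frame: x ahead of the robot, y to its left, z up, the work surface at z = 0. Lengths are in m, angles in degrees, forces in N, time in s.
With the tool pointing down it reaches from about 0.4 to 0.825 m from the base axis. Payload 7 kg.
Tool frame: the origin (TCP) lies on the centre line of the jaws, within the pads' length; the fingertips stand 8 mm ahead of it and the grasp point (between the pads) lies 11 mm behind it; z points along the fingers, y is the line along which they close (so a half turn about z gives the same grasp; the last joint's range is limited). The gripper opens to 88 mm and grips with 3 to 60 N. Pads are 19 mm wide; open, the fingers measure 130 mm over their backs; the gripper's body (78 mm by 193 mm) begins 47 mm behind the grasp point.
Start: joints at [80.163, 20.546, 0.682, 0, -70.136, -16.507], TCP at [0.3, 0.605, 0.199] pointing down, gripper open.
Joint ranges: [-176.03, 176.03], [-82.01, 121.73], [-58.28, 71.71], [-173.87, 95.51], [-174.79, -0.11], [-173.66, 173.66]. Speed limits (degrees/s): [136.94, 136.94, 172.46, 180, 180, 180].

## Interface

Orientations are given as [roll, pitch, yaw] about the fixed x, y, z axes, in that order (R = Rz(yaw) Ry(pitch) Rx(roll)).
In Python, from plant import telemetry, viewer, close_job, models gives the robot as it stands.
- The arm moves only by the shell command python3 -m handwheel 'ROWS' [FORCE]. ROWS is JSON, a list of rows, each an object with "grip": the closure, from -1 (fully open) to 1 (shut); "travel": the shift along the tool's x, y, z as a fraction of full scale, a list of three; "spin": the turn about the tool's z as a fraction of full scale. A call has 1 to 8 rows; each row shifts and turns the commanded pose from where the row before left it, along the tool's axes as they then stand; what a row does not reach is not made up. Full scale, the value 1, is 0.025 m for a shift and 5 degrees for a turn. A row lasts 1/8 s, in which the tool goes at most 62.5 mm and 10.7 degrees, less where a joint would pass 70% of its speed; a pose out of reach is approached as far as the arm can. A call with a number of a shift or a turn outside -1 to 1 is refused whole. A call with a gripper value outside its range is refused whole. The fingers move at their own pace and stop on an object; FORCE is the grip in N (left out, the last holds). Time passes only in rows, so rows that do not move let the fingers close. It gives the time, the measured TCP pose, the force, the opening and the grip force at its end, in the units of the state.
- telemetry.get_state(): the state, without advancing time (a new reading comes with each control period).
- viewer.capture(name): name is "scene" or "top"; returns the picture (400x640x3 uint8, red, green, blue); there is no depth.
- viewer.calibration(name): a dict with "fx", "fy", "cx", "cy" (pixels), "T" (4x4, takes a point from camera to world coordinates). Camera axes: x right, y down, z forward; pixel columns grow to the right and rows downward; lengths in m; the calibration is good to about 2 mm. A picture is of the moment at which its call begins. calibration takes no time and is no camera call.
- close_job(): hands the job in; it is judged then, once.
Trained networks look in the newest picture that a camera, given by its name, has taken for a name from the list of things; names that differ only in an ending like _2 or _b are one class to them, and where a whole thing is asked for, a point or a joint stands for the part that bears it (a point fixed in the world has none). Each returns a list of dicts, best first, with "p" (0 to 1); they miss things now and then, are a little off and sometimes report something else, mostly with a low value. They report only what shows in the picture. A call takes as long as a camera call.
- models.find_in(camera, thing): "position" ([column, row] in pixels, amid what is visible of it).
The state is a dict: "time_s": time; "joints": joint angles; "qd": joint speeds; "joint_torque": joint torques, N m; "tcp_pos": TCP position; "eef_rot": TCP orientation; "contact_force": force on the tool from outside, world axes, zero at the start; "moment": the same for the moment, N m; "gripper_width": finger opening in m; "gripper_force": force on a finger pad.
Only numpy, scipy, OpenCV 4.12 (cv2) and the standard library are available. Lean on these libraries where they do the work, as an engineer would, in place of code of your own. Each camera call takes 0.05 s, during which the arm holds its last target. There are 200 camera calls.

## Task

Lift the black hinged lid of the clamshell fixture wide open (it has a lip at the front), and put the tall stepped hub inside, upright, pushed fully home so that it bears against both locating pins. Then press the lid fully shut without slamming it, leaving the other two turned parts on the pallet where they are.

Things in the scene. Friction and masses are not known exactly. Their poses are not given: they have to be found in the camera images.
- case: Clamshell fixture, bolted down: aluminium base 130 mm (x) by 150 mm (y), 40 mm high, on an 8 mm foot plate 200 mm long in y. Origin under its centre at table height; -x is the front (lip side), +x the hinge side, z up. Its tray has 5 mm walls and a floor 22 mm above the table, 18 mm below the rim.
- case_seat (a point): Point on the tray floor, at x -5, y 0, z 22 mm of the case, same axes: where the centre of the hub's underside is when the hub bears on both pins. The pins, round steel, 8 mm thick and 16 mm tall, stand on the floor at x +16.3, y +-14.9 mm of the case: a V open to the front, into which the hub is pushed along +x.
- lid (a joint): Lid angle, rad: 0 shut, grows as it opens, stop at 1.8 (leaning back). The hinge is stiff (0.8 N m friction): the lid stays where left; moving it takes 5 to 8 N near the front, so a light touch does not shut it. Black shell 130 x 150 mm, 34 mm high, 0.3 kg, hollow below, 5 mm walls; shut, its top is 74.5 mm and its ceiling 69 mm above the table.
- lid_lip (a point): Middle of the lip's front edge, on its underside. The lip is a black tongue 80 mm wide (y), 6 mm thick, standing 24 mm forward of the front faces of lid and base; shut, its underside is 40.5 mm above the table, free space below. Turns with the lid; x points from lip to hinge.
- lid_hinge (a point): Middle of the hinge line, at x +65, z 40.5 mm of the case, level with the lid's underside, 154 mm from the lip's edge; the line runs along y.
- hub: The part to load: steel stepped hub, about 0.32 kg, body 44 mm diameter, 26 mm high, with a boss 22 mm diameter, 10 mm high on top. Origin at the centre of its underside, z up through the boss. Stands on an aluminium pallet plate (260 x 80 x 10 mm) in a row with the two other parts, 85 mm apart, in any of the three places.
- collar: Not to be moved: steel collar 44 mm diameter, 26 mm high with an open 22 mm bore and no boss. Origin at the centre of its underside.
- button_hub: Not to be moved: short stepped steel part, body 44 mm diameter and only 12 mm high, boss 22 mm diameter and 8 mm high. Origin at the centre of its underside.

How it is judged (in metres and radians):
On the way, in this order (a step that is already met when the one before it is completed fails the run):
1. the lid has been opened past 1.4 rad (value of joint lid above 1.4 rad), for 0.2 s.
2. the hub stands home in the open fixture, within 2.5 mm of its seat (horizontal distance between hub and case_seat below 0.0025 m and z of hub in the frame of case_seat below 0.003 m and angle between hub's own z axis and vertical below 0.1 rad and value of joint lid above 1 rad), for 0.2 s.
At the end, for the whole second after the job is handed in: The lid is shut (under 0.03 rad), and inside it the hub stands at rest upright (within 0.1 rad, boss up) on the tray floor (within 3 mm), its centre within 2.5 mm of the seat against both pins (value of joint lid below 0.03 rad and horizontal distance between hub and case_seat below 0.0025 m and z of hub in the frame of case_seat between -0.004 and 0.003 m and angle between hub's own z axis and vertical below 0.1 rad and linear speed of hub below 0.02 m/s); the robot touches nothing.
It fails at once if the lid is slammed (closing faster than 4 rad/s) (velocity of joint lid below -4 rad/s).
It fails at once if another turned part is moved by more than 30 mm (distance of any of collar, button_hub from where it was at the start of the episode above 0.03 m).
It also fails if it takes over 69 s, if anything falls off the work surface, if the arm or the gripper's body presses on something with over 40 N, if the wrist force passes 120 N, or if a joint passes its speed limit or range.

## Working session

There is one attempt and no reset: what is moved stays moved. The work goes in short steps, Python scripts to look and compute and a shell command to move; the robot and the scene stay as the last step left them, time stands still between calls to the robot, and variables do not carry over. Pictures are saved under pics/ and viewed, at most 10 in all, crops included, and the job is handed in when it is done.

```bash
mkdir -p pics; ls
cat > h.py <<'E'
import numpy as np, cv2
from plant import telemetry, viewer, models
def ray(cam,px,z):
    c=viewer.calibration(cam);T=np.array(c["T"])
    d=T[:3,:3]@np.array([(px[0]-c["cx"])/c["fx"],(px[1]-c["cy"])/c["fy"],1.])
    o=T[:3,3];return o+d*(z-o[2])/d[2]
def proj(cam,p):
    c=viewer.calibration(cam);T=np.array(c["T"])
    q=T[:3,:3].T@(np.array(p)-T[:3,3]);return [c["fx"]*q[0]/q[2]+c["cx"],c["fy"]*q[1]/q[2]+c["cy"]]
def snap(cam,name=None):
    im=viewer.capture(cam)
    if name: cv2.imwrite(f"pics/{name}.png",cv2.cvtColor(im,cv2.COLOR_RGB2BGR))
    return im
E
python3 - <<'E'
from h import *
a=snap("top");b=snap("scene")
cv2.imwrite("pics/a.png",cv2.cvtColor(np.vstack([a,b]),cv2.COLOR_RGB2BGR)[:, :]) 
cv2.imwrite("pics/top0.png",cv2.cvtColor(a,cv2.COLOR_RGB2BGR));cv2.imwrite("pics/scene0.png",cv2.cvtColor(b,cv2.COLOR_RGB2BGR))
for cam in("top","scene"):
    print(cam,np.round(np.array(viewer.calibration(cam)["T"]),3).tolist(),viewer.calibration(cam)["fx"])
    for t,z in(("case",.03),("lid",.0745),("lid_lip",.0405),("lid_hinge",.0405),("hub",.036),("collar",.036),("button_hub",.022)):
        for r in models.find_in(cam,t)[:2]: print(cam,t,round(r["p"],2),np.round(r["position"],1),np.round(ray(cam,r["position"],z),3))
print(telemetry.get_state())
E
```

```text
pics
top [[0.01, -0.994, 0.11, 0.435], [-1.0, -0.008, 0.014, 0.012], [-0.013, -0.11, -0.994, 1.074], [0.0, 0.0, 0.0, 1.0]] 466.60794434144844
top case 0.88 [248.9 187.2] [0.576 0.187 0.03 ]
top lid 0.97 [245.8 185.6] [0.574 0.187 0.075]
top lid_lip 0.84 [247.9 180.4] [0.59  0.188 0.04 ]
top lid_hinge 0.73 [425.9 208. ] [ 0.531 -0.209  0.04 ]
top lid_hinge 0.56 [247.4 181.8] [0.587 0.189 0.04 ]
top hub 0.77 [432.6 247.5] [ 0.444 -0.224  0.036]
top collar 0.83 [424.5 209.3] [ 0.529 -0.207  0.036]
top button_hub 0.53 [409.4 177. ] [ 0.604 -0.177  0.022]
scene [[-0.229, 0.579, -0.782, 1.205], [0.973, 0.122, -0.194, 0.193], [-0.017, -0.806, -0.592, 0.566], [0.0, 0.0, 0.0, 1.0]] 440.7959276387983
scene case 0.6 [398.6 242. ] [0.586 0.186 0.03 ]
scene lid 0.86 [400.1 234.2] [0.617 0.188 0.075]
scene lid_lip 0.85 [399.8 233.9] [0.575 0.187 0.04 ]
scene lid_hinge 0.69 [399.7 228.8] [0.561 0.185 0.04 ]
scene hub 0.74 [217.9 174.6] [ 0.45  -0.227  0.036]
scene hub 0.44 [400.1 234.6] [0.572 0.187 0.036]
scene collar 0.62 [213.  198.2] [ 0.536 -0.2    0.036]
scene button_hub 0.66 [205. 227.] [ 0.612 -0.185  0.022]
{'time_s': 0.8, 'joints': array([ 8.01621091e+01,  2.05445928e+01,  6.82030504e-01,  5.99891731e-04,
       -7.01351466e+01, -1.65066815e+01]), 'qd': array([ 0.04343409, -0.05288894, -0.07586514,  0.00426806,  0.01153267,
        0.00357821]), 'joint_torque': array([ 1.10682529e-03, -5.82275605e+01,  2.93300521e+01,  7.00264513e+00,
        1.29473276e-02, -1.05864416e-05]), 'tcp_pos': array([0.29955816, 0.6048725 , 0.19878364]), 'eef_rot': array([-1.79997643e+02,  1.10001044e-04, -2.63443685e+01]), 'contact_force': array([ 0.11850381, -0.55176231,  0.85343849]), 'moment': array([ 0.01800956, -0.03182016,  0.05004061]), 'gripper_force': 0.0, 'gripper_width': 0.08741848888621419}
```

View pics/top0.png

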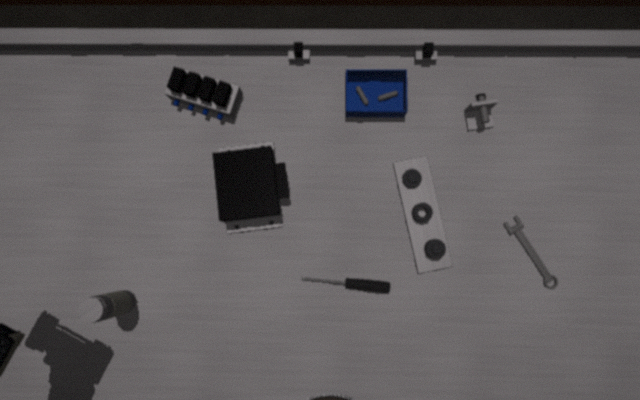

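View pics/scene0.png

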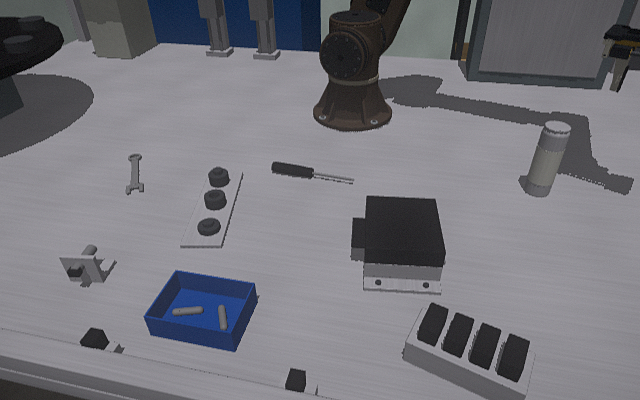

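The top view shows the case at (248,187), with its lip pointing image-right (world -y). The pallet row has the hub at (433,248), the collar at (424,210) and the button hub at (411,178). The scene view agrees: the tall hub with the boss is at (218,175). Next I fit the lid silhouette and the hub precisely.

```bash
cat > fit.py <<'E'
from h import *
from scipy.optimize import minimize
def hull(m,cam,pts):
    q=np.array([proj(cam,p) for p in pts]);h=cv2.convexHull(np.round(q*256).astype(np.int32)) # subpixel
    cv2.fillConvexPoly(m,h,1.0,shift=8)
S=4
def mask(cam,polys,shape,off):
    m=np.zeros((shape[0]*S,shape[1]*S),np.uint8)
    for pts in polys:
        q=(np.array([proj(cam,p) for p in pts])-off+.5)*S-.5
        cv2.fillConvexPoly(m,cv2.convexHull(np.round(q*16).astype(np.int32)),255,shift=4)
    return cv2.resize(m,shape[::-1],interpolation=cv2.INTER_AREA)/255.
def box(x0,x1,y0,y1,z0,z1): return np.array([[x,y,z] for x in(x0,x1) for y in(y0,y1) for z in(z0,z1)])
B=[box(-.065,.065,-.075,.075,.0405,.0745),box(-.089,-.065,-.04,.04,.0405,.0465)]
def cyl(r,z0,z1):
    a=np.linspace(0,2*np.pi,40);return np.vstack([np.c_[r*np.cos(a),r*np.sin(a),0*a+z] for z in(z0,z1)])
def place(P,x,y,w):
    c,s=np.cos(w),np.sin(w);return P@np.array([[c,s,0],[-s,c,0],[0,0,1]])+[x,y,0]
def fit(ims,polys,x0,win,lo,hi,cams):
    tg={}
    for cam in cams:
        u,v=np.round(proj(cam,[x0[0],x0[1],.04])).astype(int);g=ims[cam].max(2).astype(float)[v-win:v+win,u-win:u+win]
        tg[cam]=(np.clip((hi-g)/(hi-lo),0,1),np.array([u-win,v-win]))
    f=lambda p:sum(np.abs(t-mask(c,[place(P,p[0],p[1],p[2] if len(p)>2 else 0) for P in polys],t.shape,o)).sum() for c,(t,o) in tg.items())
    sim=np.array([x0]+[[x0[j]+(d if i==j else 0) for j in range(len(x0))] for i,d in enumerate([.01,.01,.1][:len(x0)])])
    r=minimize(f,x0,method="Nelder-Mead",options=dict(initial_simplex=sim,xatol=1e-5,fatol=.1));return r.x,r.fun
if __name__=="__main__":
    ims={c:cv2.cvtColor(cv2.imread(f"pics/{c}0.png"),cv2.COLOR_BGR2RGB) for c in("top","scene")}
    t=ims["top"];print(t[185,240],t[182,284],t[170,320],t[225,250],t[247,432],t[236,420],t[215,300]);s=ims["scene"];print(s[230,400],s[270,400],s[150,400],s[176,219],s[190,219])
    for cams in(["top"],["scene"],["top","scene"]):
        for hi in (50,70):print(cams,hi,fit(ims,B,[.574,.187,1.57],60,30,hi,cams))
    H=[cyl(.022,.01,.036),cyl(.011,.036,.046)]
    for cams in(["top"],["scene"],["top","scene"]):print(cams,fit(ims,H,[.446,-.225],16,60,90,cams))
E
python3 fit.py
```

```text
[16 15 11] [20 19 14] [113 110 111] [56 55 56] [37 34 35] [133 130 131] [115 108 110]
[39 36 42] [101  99 103] [148 147 152] [65 66 73] [56 57 61]
['top'] 50 (array([0.57854722, 0.18689442, 1.70636765]), np.float64(171.8637254901961))Traceback (most recent call last):
  File "fit.py", line 31, in <module>
    for hi in (50,70):print(cams,hi,fit(ims,B,[.574,.187,1.57],60,30,hi,cams))
                                    ~~~^^^^^^^^^^^^^^^^^^^^^^^^^^^^^^^^^^^^^^
  File "fit.py", line 26, in fit
    r=minimize(f,x0,method="Nelder-Mead",options=dict(initial_simplex=sim,xatol=1e-5,fatol=.1));return r.x,r.fun
    res = _minimize_neldermead(fun, x0, args, callback, bounds=bounds,
                               **options)
    fxr = func(xr)
    fx = function(np.copy(x), *(wrapper_args + args))
  File "fit.py", line 24, in <lambda>
    f=lambda p:sum(np.abs(t-mask(c,[place(P,p[0],p[1],p[2] if len(p)>2 else 0) for P in polys],t.shape,o)).sum() for c,(t,o) in tg.items())
               ~~~^^^^^^^^^^^^^^^^^^^^^^^^^^^^^^^^^^^^^^^^^^^^^^^^^^^^^^^^^^^^^^^^^^^^^^^^^^^^^^^^^^^^^^^^^^^^^^^^^^^^^^^^^^^^^^^^^^^^^^^^^
  File "fit.py", line 24, in <genexpr>
    f=lambda p:sum(np.abs(t-mask(c,[place(P,p[0],p[1],p[2] if len(p)>2 else 0) for P in polys],t.shape,o)).sum() for c,(t,o) in tg.items())
                            ~~~~^^^^^^^^^^^^^^^^^^^^^^^^^^^^^^^^^^^^^^^^^^^^^^^^^^^^^^^^^^^^^^^^^^^^^^^^^
  File "fit.py", line 10, in mask
    q=(np.array([proj(cam,p) for p in pts])-off+.5)*S-.5
                 ~~~~^^^^^^^
  File "h.py", line 8, in proj
    c=viewer.calibration(cam);T=np.array(c["T"])
ValueError: time passes only in moves, steps and waits
```

```bash
sed -i 's/^def ray/import functools\ncal=functools.cache(lambda c:viewer.calibration(c))\ndef ray/; s/c=viewer.calibration(cam)/c=cal(cam)/' h.py
sed -i 's/\["scene"\],\["top","scene"\]):$/&/; s/for hi in (50,70)/for hi in (60,)/; s/H\[/H[/' fit.py
python3 fit.py
```

```text
[16 15 11] [20 19 14] [113 110 111] [56 55 56] [37 34 35] [133 130 131] [115 108 110]
[39 36 42] [101  99 103] [148 147 152] [65 66 73] [56 57 61]
['top'] 60 (array([0.57819738, 0.18715464, 1.7070968 ]), np.float64(216.48627450980393))
['scene'] 60 (array([0.57842862, 0.1887077 , 1.6937063 ]), np.float64(2633.068627450981))
['top', 'scene'] 60 (array([0.57828386, 0.18784813, 1.70206585]), np.float64(2866.8176470588237))
['top'] (array([ 0.44100573, -0.22943303]), np.float64(29.435294117647054))
['scene'] (array([ 0.44634835, -0.22905399]), np.float64(73.20392156862745))
['top', 'scene'] (array([ 0.44113427, -0.23047213]), np.float64(118.39999999999999))
```

```bash
cat >> h.py <<'E'
CASE=np.array([.5783,.188]);YAW=np.deg2rad(97.6)
def cw(x,y,z): # case -> world
    c,s=np.cos(YAW),np.sin(YAW);return np.array([CASE[0]+c*x-s*y,CASE[1]+s*x+c*y,z])
def units(p,q,yawdeg): # tool-axis shift from p to q in units of 25 mm
    d=np.array(q)-np.array(p);w=np.deg2rad(yawdeg);c,s=np.cos(w),np.sin(w)
    return np.round(np.array([c*d[0]+s*d[1],s*d[0]-c*d[1],-d[2]])/.025,2)
def go(q,yawdeg=-82.4):
    s=telemetry.get_state();p=s["tcp_pos"];print("tcp",np.round(p,4),"rpy",np.round(s["eef_rot"],2),"F",np.round(s["contact_force"],1),"w",round(s["gripper_width"],4),"t",s["time_s"])
    print("units",units(p,q,yawdeg),"spin",round((s["eef_rot"][2]-yawdeg)/5,2))
E
python3 - <<'E'
from h import *
from scipy.optimize import minimize_scalar
b=ray("scene",(537,192),0);print("bottle",b)
for z in(.05,.1,.15,.2):print(z,ray("scene",(557,130),z),ray("top",(93,308),z))
a=np.array([.5,.55,.25]);g=cw(-.082,0,.15);print(g)
go(a);print(units(a,g,-82.4))
E
python3 -m handwheel '[{"grip":-1,"travel":[0,0,-0.25],"spin":1},{"grip":-1,"travel":[0,0,-0.25],"spin":1},{"grip":-1,"travel":[0,0,-0.25],"spin":1},{"grip":-1,"travel":[0,0,-0.25],"spin":1},{"grip":-1,"travel":[0,0,-0.25],"spin":1},{"grip":-1,"travel":[0,0,-0.25],"spin":1},{"grip":-1,"travel":[0,0,-0.25],"spin":1},{"grip":-1,"travel":[0,0,-0.25],"spin":1}]' 40
```

```text
bottle [0.32035712 0.46897112 0.        ]
0.05 [0.10372776 0.53465499 0.05      ] [0.30670349 0.51533116 0.05      ]
0.1 [0.21034225 0.50158194 0.1       ] [0.31298214 0.49078796 0.1       ]
0.15 [0.31695674 0.46850889 0.15      ] [0.31926079 0.46624477 0.15      ]
0.2 [0.42357123 0.43543583 0.2       ] [0.32553944 0.44170157 0.2       ]
[0.58914502 0.10672033 0.15      ]
tcp [0.2996 0.6049 0.1988] rpy [-180.      0.    -26.34] F [ 0.1 -0.6  0.9] w 0.0874 t 0.8
units [ 3.24 -7.66 -2.05] spin 11.21
[18.05 -1.19  4.  ]
time_s: 1.8
tcp_pos: [0.2995, 0.6048, 0.249]
eef_rot: [180.0, 0.0, -66.5]
contact_force: [-0.1, 0.0, 0.0]
gripper_width: 0.0879
gripper_force: 0.0
```

```bash
python3 -m handwheel '[{"grip":-1,"travel":[0,0,0],"spin":1},{"grip":-1,"travel":[0,0,0],"spin":1},{"grip":-1,"travel":[0,0,0],"spin":1},{"grip":-1,"travel":[0,0,0],"spin":0.18},{"grip":-1,"travel":[0.4,-1,0],"spin":0},{"grip":-1,"travel":[0.4,-1,0],"spin":0},{"grip":-1,"travel":[0.4,-1,0],"spin":0},{"grip":-1,"travel":[0.4,-1,0],"spin":0}]' 
python3 -m handwheel '[{"grip":-1,"travel":[0.4,-1,0],"spin":0},{"grip":-1,"travel":[0.4,-1,0],"spin":0},{"grip":-1,"travel":[0.4,-1,0],"spin":0},{"grip":-1,"travel":[1,-0.6,0],"spin":0},{"grip":-1,"travel":[1,-0.1,0],"spin":0},{"grip":-1,"travel":[1,-0.1,0],"spin":0},{"grip":-1,"travel":[1,-0.1,0],"spin":0},{"grip":-1,"travel":[1,-0.1,0],"spin":0}]' 
python3 -m handwheel '[{"grip":-1,"travel":[1,-0.1,0],"spin":0},{"grip":-1,"travel":[1,-0.1,0],"spin":0},{"grip":-1,"travel":[1,-0.1,0],"spin":0},{"grip":-1,"travel":[1,-0.1,0],"spin":0},{"grip":-1,"travel":[1,-0.1,0],"spin":0},{"grip":-1,"travel":[1,-0.1,0],"spin":0},{"grip":-1,"travel":[1,-0.1,0],"spin":0},{"grip":-1,"travel":[1,-0.1,0],"spin":0}]' 
python3 -c "
from h import *
go(cw(-.082,0,.09))"
```

```text
time_s: 2.8
tcp_pos: [0.4048, 0.5785, 0.2487]
eef_rot: [180.0, -0.0, -82.1]
contact_force: [0.3, 0.7, 0.7]
gripper_width: 0.0877
gripper_force: 0.0
time_s: 3.8
tcp_pos: [0.524, 0.4369, 0.2494]
eef_rot: [-180.0, 0.0, -82.2]
contact_force: [-0.8, -0.1, 0.1]
gripper_width: 0.0874
gripper_force: 0.0
time_s: 4.8
tcp_pos: [0.5712, 0.2415, 0.2488]
eef_rot: [-180.0, -0.0, -82.2]
contact_force: [-0.4, 0.1, 0.7]
gripper_width: 0.0876
gripper_force: 0.0
tcp [0.5712 0.2415 0.2488] rpy [-180.     -0.    -82.25] F [-0.4  0.1  0.7] w 0.0876 t 4.8
units [5.44 0.   6.35] spin 0.03
```

Move in front of the lip, then down to z 0.10, then look.

```bash
python3 -m handwheel '[{"grip":-1,"travel":[0.9,0,0.2],"spin":0.03},{"grip":-1,"travel":[0.9,0,0.8],"spin":0},{"grip":-1,"travel":[0.9,0,1],"spin":0},{"grip":-1,"travel":[0.9,0,1],"spin":0},{"grip":-1,"travel":[0.9,0,1],"spin":0},{"grip":-1,"travel":[0.94,0,1],"spin":0},{"grip":-1,"travel":[0,0,0.9],"spin":0},{"grip":-1,"travel":[0,0,0],"spin":0}]'
python3 - <<'E'
from h import *
go(cw(-.082,0,.0435))
a=snap("top");b=snap("scene")
s=telemetry.get_state()["tcp_pos"]
u,v=np.array(proj("top",cw(-.08,0,.045))).astype(int);c1=cv2.resize(a[v-50:v+50,u-66:u+66],None,fx=3,fy=3,interpolation=cv2.INTER_CUBIC)
u,v=np.array(proj("scene",cw(-.08,0,.045))).astype(int);c2=cv2.resize(b[v-50:v+50,u-66:u+66],None,fx=3,fy=3,interpolation=cv2.INTER_CUBIC)
cv2.imwrite("pics/b.png",cv2.convertScaleAbs(np.hstack([c1,c2])[:,:,::-1],alpha=1.8))
E
```

```text
time_s: 5.8
tcp_pos: [0.5875, 0.1069, 0.0994]
eef_rot: [179.8, -0.1, -82.5]
contact_force: [-0.0, 0.1, 0.9]
gripper_width: 0.0876
gripper_force: 0.0
tcp [0.5875 0.1069 0.0994] rpy [ 1.7979e+02 -6.0000e-02 -8.2450e+01] F [-0.   0.1  0.9] w 0.0876 t 5.8
units [ 0.02 -0.06  2.24] spin -0.01
```

View pics/b.png

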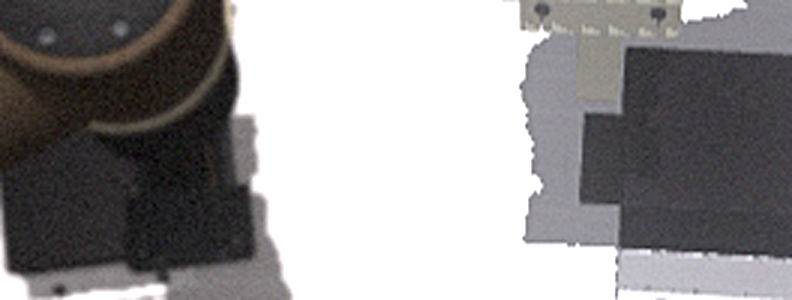

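Run:
```python
from h import *
o=np.array(proj("scene",cw(-.08,0,.045))).astype(int)-[66,50]
P=lambda p:np.round((np.array(proj("scene",p))-o)*3+[396,0]).tolist()
for n,p in dict(near_in=cw(-.082,-.044,.0914),near_out=cw(-.082,-.065,.0914),far_in=cw(-.082,.044,.0914),lipN=cw(-.089,-.04,.0465),lipF=cw(-.089,.04,.0465),lidNF=cw(-.065,-.075,.0745),lidFF=cw(-.065,.075,.0745),body=cw(-.082,-.097,.157)).items(): print(n,P(p))
```

```text
near_in [592.0, 140.0]
near_out [591.0, 164.0]
far_in [597.0, 49.0]
lipN [578.0, 194.0]
lipF [583.0, 110.0]
lidNF [620.0, 201.0]
lidFF [624.0, 44.0]
body [593.0, 106.0]
```

Run:
```python
from h import *
b=snap("scene")
cv2.imwrite("pics/c.png",cv2.resize(b[100:300,270:530],None,fx=3,fy=3,interpolation=cv2.INTER_CUBIC)[:,:,::-1])
```

```text
(no output)
```

View pics/c.png

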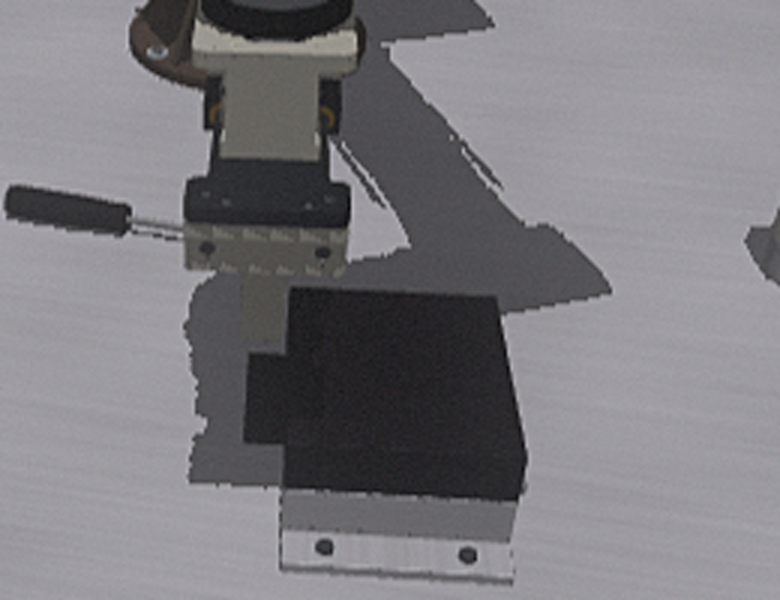

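Run:
```python
from h import *
for z in(.0914,.12,.15):print(z,ray("scene",(270+265/3,100+340/3),z))
print("body",ray("scene",(270+265/3,100+270/3),.157))
n,p=(cw(-.082,-.055,.0914),0);print(n)
print([ (270+x/3,100+y/3) for x,y in((245,340),(288,340))], [ray("scene",(270+x/3,100+340/3),.0914)[:2] for x in(241,290)])
a=snap("top");cv2.imwrite("pics/d.png",a[100:300,130:390,::-1].repeat(3,0).repeat(3,1))
print(viewer.calibration("scene")["cx"],viewer.calibration("scene")["cy"],telemetry.get_state()["time_s"],telemetry.get_state()["tcp_pos"])
```

```text
0.0914 [0.59556622 0.11165248 0.0914    ]
0.12 [0.63225207 0.11655406 0.12      ]
0.15 [0.67073373 0.12169558 0.15      ]
body [0.61852894 0.11300948 0.157     ]
[0.64366188 0.11399443 0.0914    ]
[(351.6666666666667, 213.33333333333331), (366.0, 213.33333333333331)] [array([0.59848323, 0.09793994]), array([0.5925307 , 0.12592214])]
319.5546558266176 201.94618183802137 6.0 [0.58960813 0.10872878 0.10245632]
```

View pics/d.png

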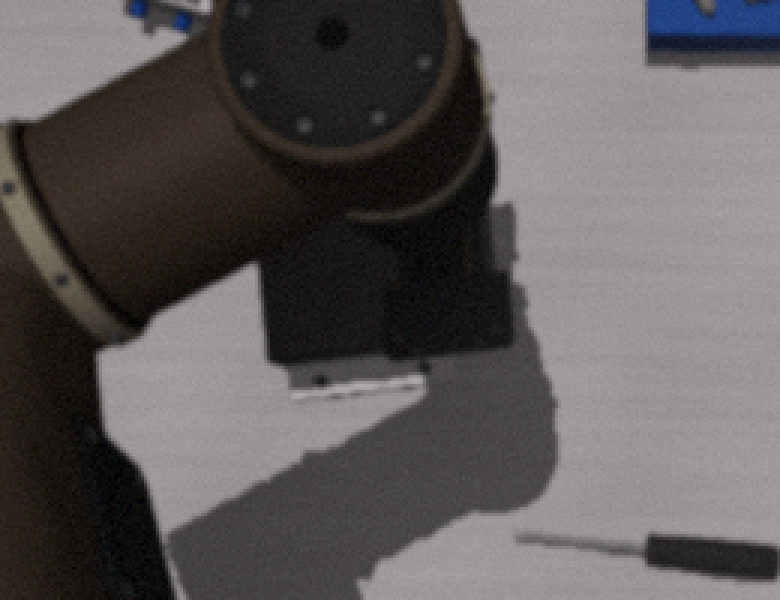

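Run:
```python
from h import *
o=np.array([130,100])
P=lambda c,p,o:np.round((np.array(proj(c,p))-o)*3).tolist()
for dz in(0,.045):
  for dy in(.065,.0965,-.0965):
    for dx in(-.039,.039):
      for z in(.157,.25):
        p=cw(-.082+dx,dy,z+dz);print(dz,dy,dx,z,"top",P("top",p,o),"scene",P("scene",p,[270,100]))
s=telemetry.get_state();print(s["joints"],s["tcp_pos"],s["time_s"])
```

```text
0 0.065 -0.039 0.157 top [517.0, 307.0] scene [200.0, 177.0]
0 0.065 -0.039 0.25 top [509.0, 291.0] scene [202.0, 34.0]
0 0.065 0.039 0.157 top [399.0, 321.0] scene [331.0, 182.0]
0 0.065 0.039 0.25 top [379.0, 307.0] scene [342.0, 38.0]
0 0.0965 -0.039 0.157 top [522.0, 354.0] scene [204.0, 151.0]
0 0.0965 -0.039 0.25 top [515.0, 343.0] scene [205.0, 11.0]
0 0.0965 0.039 0.157 top [405.0, 369.0] scene [330.0, 156.0]
0 0.0965 0.039 0.25 top [384.0, 359.0] scene [341.0, 14.0]
0 -0.0965 -0.039 0.157 top [488.0, 70.0] scene [179.0, 342.0]
0 -0.0965 -0.039 0.25 top [478.0, 28.0] scene [179.0, 183.0]
0 -0.0965 0.039 0.157 top [373.0, 84.0] scene [335.0, 349.0]
0 -0.0965 0.039 0.25 top [350.0, 44.0] scene [349.0, 189.0]
0.045 0.065 -0.039 0.157 top [513.0, 299.0] scene [201.0, 111.0]
0.045 0.065 -0.039 0.25 top [505.0, 281.0] scene [202.0, -43.0]
0.045 0.065 0.039 0.157 top [390.0, 315.0] scene [336.0, 115.0]
0.045 0.065 0.039 0.25 top [367.0, 299.0] scene [348.0, -40.0]
0.045 0.0965 -0.039 0.157 top [519.0, 349.0] scene [204.0, 86.0]
0.045 0.0965 -0.039 0.25 top [511.0, 337.0] scene [206.0, -64.0]
0.045 0.0965 0.039 0.157 top [395.0, 364.0] scene [335.0, 90.0]
0.045 0.0965 0.039 0.25 top [373.0, 354.0] scene [346.0, -62.0]
0.045 -0.0965 -0.039 0.157 top [483.0, 50.0] scene [179.0, 268.0]
0.045 -0.0965 -0.039 0.25 top [472.0, 4.0] scene [178.0, 95.0]
0.045 -0.0965 0.039 0.157 top [363.0, 65.0] scene [341.0, 275.0]
0.045 -0.0965 0.039 0.25 top [337.0, 21.0] scene [356.0, 101.0]
[ 2.91174622e+01  1.79472477e+01 -1.65975942e+01  1.99479323e-02
 -5.53523129e+01 -2.14919196e+01] [0.58960813 0.10872878 0.10245632] 6.0
```

Run:
```python
from h import *
for p in((.3244,.654),(.2756,.556)):
  for z in(.191,.236):print(p,z,np.round(proj("scene",(*p,z)),1))
b=cv2.imread("pics/scene0.png")[0:130,540:640];cv2.imwrite("pics/e.png",cv2.resize(b,None,fx=4,fy=4,interpolation=cv2.INTER_CUBIC))
```

```text
(0.3244, 0.654) 0.191 [671.7 121. ]
(0.3244, 0.654) 0.236 [683.1  98.2]
(0.2756, 0.556) 0.191 [606.5 106.1]
(0.2756, 0.556) 0.236 [615.1  84.3]
```

View pics/e.png

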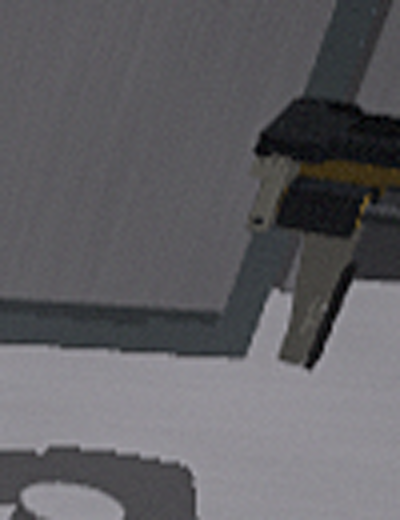

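```bash
python3 -m handwheel '[{"grip":-1,"travel":[0.16,0,0.4],"spin":0},{"grip":-1,"travel":[0,0,0.5],"spin":0},{"grip":-1,"travel":[0,0,0.5],"spin":0},{"grip":-1,"travel":[0,0,0.4],"spin":0},{"grip":-1,"travel":[0,0,0],"spin":0},{"grip":-1,"travel":[0,0,0],"spin":0}]'
python3 - <<'E'
from h import *
go(cw(-.086,0,.03))
b=snap("scene");cv2.imwrite("pics/f.png",cv2.resize(b[150:300,320:480],None,fx=4,fy=4,interpolation=cv2.INTER_CUBIC)[:,:,::-1])
E
```

```text
time_s: 6.75
tcp_pos: [0.5897, 0.1045, 0.0564]
eef_rot: [-180.0, -0.0, -82.4]
contact_force: [-0.1, 0.0, 0.4]
gripper_width: 0.0877
gripper_force: 0.0
tcp [0.5897 0.1045 0.0564] rpy [-1.7999e+02 -1.0000e-02 -8.2380e+01] F [-0.1  0.   0.4] w 0.0877 t 6.75
units [0.07 0.01 1.06] spin 0.0
```

View pics/f.png

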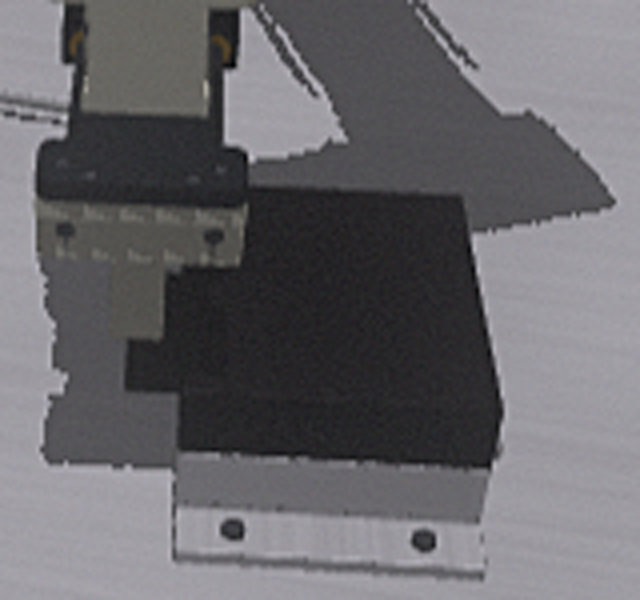

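Run:
```python
from h import *
px=(320+136/4,150+338/4)
for z in(.05,.06,.07,.08,.09):
    for u in (110,163):
        w=ray("scene",(320+u/4,150+338/4),z);d=w[:2]-CASE;c,s=np.cos(YAW),np.sin(YAW);print(z,u,np.round(w,4),"case",np.round([c*d[0]+s*d[1],-s*d[0]+c*d[1]],4))
```

```text
0.05 110 [0.6078 0.0955 0.05  ] case [-0.0956 -0.017 ]
0.05 163 [0.6028 0.1187 0.05  ] case [-0.0719 -0.0152]
0.06 110 [0.6194 0.0974 0.06  ] case [-0.0953 -0.0287]
0.06 163 [0.6145 0.1201 0.06  ] case [-0.0721 -0.0269]
0.07 110 [0.6309 0.0993 0.07  ] case [-0.0949 -0.0404]
0.07 163 [0.6261 0.1216 0.07  ] case [-0.0722 -0.0386]
0.08 110 [0.6425 0.1011 0.08  ] case [-0.0946 -0.0522]
0.08 163 [0.6378 0.123  0.08  ] case [-0.0723 -0.0504]
0.09 110 [0.6541 0.103  0.09  ] case [-0.0942 -0.0639]
0.09 163 [0.6495 0.1245 0.09  ] case [-0.0724 -0.0621]
```

```bash
python3 -m handwheel '[{"grip":-1,"travel":[-0.05,0,0.3],"spin":0},{"grip":-1,"travel":[0,0,0.3],"spin":0},{"grip":-1,"travel":[0,0,0.3],"spin":0},{"grip":-1,"travel":[0,0,0.2],"spin":0},{"grip":-1,"travel":[0,0,0],"spin":0}]'
python3 -m handwheel '[{"grip":-1,"travel":[0,0,0.2],"spin":0},{"grip":-1,"travel":[0,0,0.1],"spin":0},{"grip":-1,"travel":[0,0,0],"spin":0}]'
python3 -c "
from h import *
go(cw(-.084,0,.0435))"
```

```text
time_s: 7.42
tcp_pos: [0.5889, 0.1055, 0.0282]
eef_rot: [179.9, -0.0, -82.4]
contact_force: [-0.2, 0.3, 0.1]
gripper_width: 0.0871
gripper_force: 0.0
time_s: 7.8
tcp_pos: [0.5891, 0.1056, 0.0211]
eef_rot: [180.0, -0.0, -82.4]
contact_force: [-0.1, 0.3, -0.0]
gripper_width: 0.0876
gripper_force: 0.0
tcp [0.5891 0.1056 0.0211] rpy [ 1.7998e+02 -1.0000e-02 -8.2400e+01] F [-0.1  0.3 -0. ] w 0.0876 t 7.8
units [ 0.03 -0.01 -0.9 ] spin 0.0
```

```bash
python3 -m handwheel '[{"grip":-0.75,"travel":[0,0,0],"spin":0},{"grip":-0.75,"travel":[0,0,0],"spin":0},{"grip":-0.75,"travel":[0,0,0],"spin":0},{"grip":-0.75,"travel":[0,0,0],"spin":0}]' 8
python3 - <<'E'
from h import *
go(cw(-.084,0,.0435))
b=snap("scene");cv2.imwrite("pics/g.png",cv2.resize(b[150:300,320:480],None,fx=4,fy=4,interpolation=cv2.INTER_CUBIC)[:,:,::-1])
E
```

```text
time_s: 8.3
tcp_pos: [0.5893, 0.1057, 0.0213]
eef_rot: [-180.0, 0.0, -82.4]
contact_force: [1.1, -0.3, 0.0]
gripper_width: 0.0765
gripper_force: 0.0
tcp [0.5893 0.1057 0.0213] rpy [-179.99    0.    -82.39] F [ 1.1 -0.3  0. ] w 0.0765 t 8.3
units [ 0.04  0.   -0.89] spin 0.0
```

View pics/g.png

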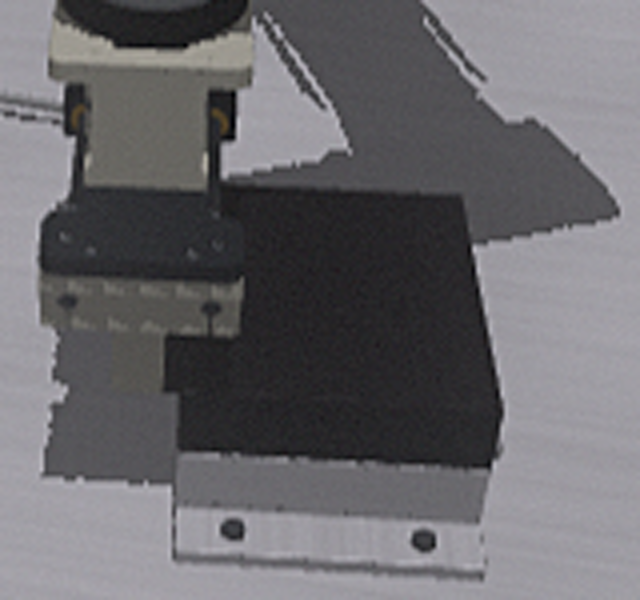

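Closing to 76.5 mm (under the lip's 80 mm) shows the tips are still above the lip. The picture agrees, with the tip at crop row 390, so the real tips sit about 30 mm above the reported TCP. I'll reopen and go lower.

```bash
python3 -m handwheel '[{"grip":-1,"travel":[0,0,0],"spin":0},{"grip":-1,"travel":[0,0,0],"spin":0},{"grip":-1,"travel":[0,0,0],"spin":0},{"grip":-1,"travel":[0,0,0.15],"spin":0},{"grip":-1,"travel":[0,0,0.15],"spin":0},{"grip":-1,"travel":[0,0,0],"spin":0}]' 8
python3 -m handwheel '[{"grip":-1,"travel":[0,0,0.14],"spin":0},{"grip":-1,"travel":[0,0,0],"spin":0},{"grip":-1,"travel":[0,0,0.12],"spin":0},{"grip":-1,"travel":[0,0,0.12],"spin":0},{"grip":-1,"travel":[0,0,0],"spin":0}]' 8
python3 -m handwheel '[{"grip":-0.7,"travel":[0,0,0],"spin":0},{"grip":-0.7,"travel":[0,0,0],"spin":0},{"grip":-0.7,"travel":[0,0,0],"spin":0},{"grip":-0.7,"travel":[0,0,0],"spin":0}]' 8
```

```text
time_s: 9.1
tcp_pos: [0.5889, 0.1055, 0.0132]
eef_rot: [179.9, -0.0, -82.4]
contact_force: [0.0, -0.7, -0.2]
gripper_width: 0.0878
gripper_force: 0.0
time_s: 9.72
tcp_pos: [0.589, 0.1055, 0.0039]
eef_rot: [180.0, -0.0, -82.4]
contact_force: [0.1, -0.7, -0.3]
gripper_width: 0.0876
gripper_force: 0.0
time_s: 10.22
tcp_pos: [0.5921, 0.1061, 0.0049]
eef_rot: [-179.7, 0.0, -82.4]
contact_force: [9.1, -3.0, -4.7]
gripper_width: 0.0797
gripper_force: 8.0
```

```bash
python3 -m handwheel '[{"grip":-0.5,"travel":[0,-0.15,0],"spin":0},{"grip":-0.5,"travel":[0,0,0],"spin":0},{"grip":-0.5,"travel":[0,0,0],"spin":0},{"grip":-0.5,"travel":[0,0,0],"spin":0}]' 50
python3 -m handwheel '[{"grip":-0.5,"travel":[-0.04,0,-0.59],"spin":0},{"grip":-0.5,"travel":[-0.1,0,-0.59],"spin":0},{"grip":-0.5,"travel":[0,0,0],"spin":0}]' 50
```

```text
time_s: 10.72
tcp_pos: [0.5921, 0.106, 0.0041]
eef_rot: [179.9, 0.0, -82.4]
contact_force: [-5.0, -0.1, 2.2]
gripper_width: 0.0789
gripper_force: 50.0
time_s: 11.1
tcp_pos: [0.5915, 0.1102, 0.0353]
eef_rot: [179.9, 0.0, -82.4]
contact_force: [-6.3, 4.4, 0.9]
gripper_width: 0.0787
gripper_force: 50.0
```

```bash
python3 -m handwheel '[{"grip":-0.5,"travel":[-0.16,0.05,-0.57],"spin":0},{"grip":-0.5,"travel":[-0.22,0,-0.56],"spin":0},{"grip":-0.5,"travel":[-0.27,0,-0.53],"spin":0},{"grip":-0.5,"travel":[-0.32,0,-0.5],"spin":0}]' 50
python3 -m handwheel '[{"grip":-0.5,"travel":[-0.37,0,-0.47],"spin":0},{"grip":-0.5,"travel":[-0.41,0,-0.43],"spin":0},{"grip":-0.5,"travel":[-0.46,0,-0.38],"spin":0},{"grip":-0.5,"travel":[-0.49,0,-0.34],"spin":0}]' 50
```

```text
time_s: 11.6
tcp_pos: [0.5882, 0.1346, 0.0886]
eef_rot: [-180.0, 0.1, -82.4]
contact_force: [4.1, 7.0, -14.8]
gripper_width: 0.079
gripper_force: 50.0
time_s: 12.1
tcp_pos: [0.5824, 0.1769, 0.1283]
eef_rot: [-180.0, 0.0, -82.4]
contact_force: [8.4, 3.4, -22.2]
gripper_width: 0.0792
gripper_force: 50.0
```

```bash
python3 -m handwheel '[{"grip":-0.5,"travel":[-0.53,0,-0.24],"spin":0},{"grip":-0.5,"travel":[-0.55,0,-0.18],"spin":0},{"grip":-0.5,"travel":[-0.57,0,-0.15],"spin":0}]' 50
python3 -m handwheel '[{"grip":-0.5,"travel":[-0.58,0,-0.1],"spin":0},{"grip":-0.5,"travel":[-0.59,0,-0.04],"spin":0},{"grip":-0.5,"travel":[-0.6,0,0.02],"spin":0}]' 50
python3 -m handwheel '[{"grip":-0.5,"travel":[-0.5,0,0.04],"spin":0},{"grip":-0.5,"travel":[0,0,0],"spin":0},{"grip":-0.5,"travel":[0,0,0],"spin":0}]' 50
```

```text
time_s: 12.48
tcp_pos: [0.5772, 0.2154, 0.1442]
eef_rot: [-180.0, -0.2, -82.4]
contact_force: [5.3, -6.6, -6.8]
gripper_width: 0.0791
gripper_force: 50.0
time_s: 12.85
tcp_pos: [0.5715, 0.2589, 0.1487]
eef_rot: [-179.9, -0.2, -82.4]
contact_force: [0.5, -8.4, 3.2]
gripper_width: 0.0788
gripper_force: 50.0
time_s: 13.22
tcp_pos: [0.5696, 0.2729, 0.1474]
eef_rot: [-179.9, -0.0, -82.4]
contact_force: [-3.3, -1.7, 5.9]
gripper_width: 0.0789
gripper_force: 50.0
```

Run:
```python
from h import *
go(cw(.07,0,.15))
b=snap("scene");cv2.imwrite("pics/i.png",cv2.resize(b[50:300,300:560],None,fx=3,fy=3,interpolation=cv2.INTER_CUBIC)[:600,:,::-1])
```

```text
tcp [0.5696 0.2729 0.1474] rpy [-1.7991e+02 -4.0000e-02 -8.2360e+01] F [-3.3 -1.7  5.9] w 0.0789 t 13.225
units [ 0.61  0.11 -0.11] spin 0.01
```

View pics/i.png

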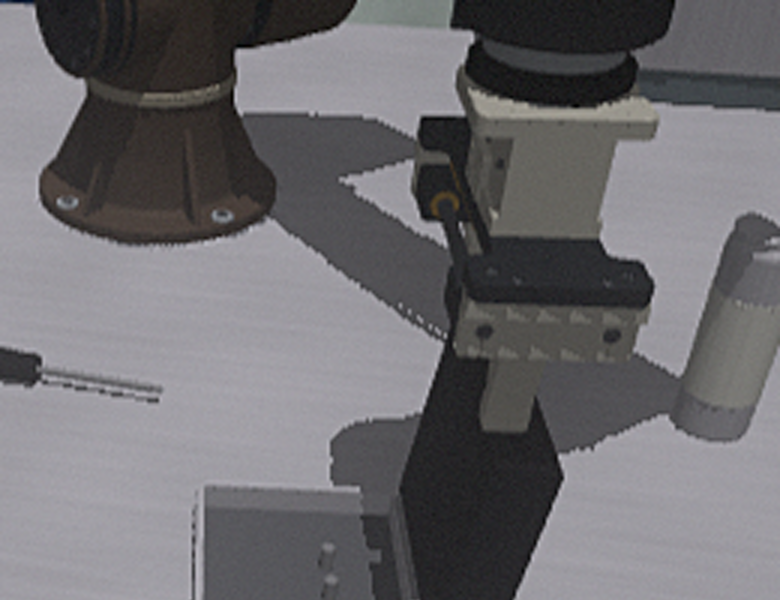

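Scene view: the lid is leaning back past vertical, still gripped at the lip, and both pins show at crop (328,555) and (330,588). I'll release, lift and head for the hub.

```bash
python3 -m handwheel '[{"grip":-1,"travel":[0,0,0],"spin":0},{"grip":-1,"travel":[0,0,0],"spin":0},{"grip":-1,"travel":[0,0,0],"spin":0},{"grip":-1,"travel":[0,0,-0.4],"spin":0},{"grip":-1,"travel":[0,0,-1],"spin":0},{"grip":-1,"travel":[0.8,0,-0.6],"spin":0},{"grip":-1,"travel":[1,0,0],"spin":0},{"grip":-1,"travel":[1,0,0],"spin":0}]' 30
python3 -m handwheel '[{"grip":-1,"travel":[1,0,0],"spin":0},{"grip":-1,"travel":[1,0,0],"spin":0},{"grip":-1,"travel":[1,0,0],"spin":0},{"grip":-1,"travel":[1,0,0],"spin":0},{"grip":-1,"travel":[1,0,0],"spin":0},{"grip":-1,"travel":[1,0,0],"spin":0},{"grip":-1,"travel":[1,0,0],"spin":0},{"grip":-1,"travel":[1,0,0],"spin":0}]'
python3 -m handwheel '[{"grip":-1,"travel":[0,0,0],"spin":1},{"grip":-1,"travel":[0,0,0],"spin":1},{"grip":-1,"travel":[0,0,0],"spin":1},{"grip":-1,"travel":[0,0,0],"spin":1},{"grip":-1,"travel":[0,0,0],"spin":1},{"grip":-1,"travel":[0,0,0],"spin":1},{"grip":-1,"travel":[0,0,0],"spin":1},{"grip":-1,"travel":[0,0,0],"spin":1}]'
python3 - <<'E'
from h import *
go([.443,-.228,.1],-142.4)
a=snap("top","top1");b=snap("scene","scene1")
# pins in scene
g=cv2.cvtColor(b,cv2.COLOR_RGB2GRAY)
for cam,im in(("scene",b),("top",a)):
    for s in(1,-1): print(cam,s,np.round(proj(cam,cw(.0163,s*.0149,.038)),1),np.round(proj(cam,cw(.0163,s*.0149,.022)),1))
print("scene\n",g[225:255,400:420]);
g=cv2.cvtColor(a,cv2.COLOR_RGB2GRAY);u,v=np.array(proj("top",cw(.0163,0,.038))).astype(int);print(u-8,v-12);print(g[v-12:v+13,u-8:u+9])
E
```

```text
time_s: 14.28
tcp_pos: [0.5783, 0.2019, 0.1939]
eef_rot: [179.9, -0.0, -82.4]
contact_force: [0.2, -0.7, -0.1]
gripper_width: 0.0878
gripper_force: 0.0
time_s: 15.28
tcp_pos: [0.6042, 0.0033, 0.1935]
eef_rot: [179.9, -0.0, -82.5]
contact_force: [0.2, -0.3, 1.0]
gripper_width: 0.0872
gripper_force: 0.0
time_s: 16.27
tcp_pos: [0.6042, 0.0041, 0.1935]
eef_rot: [179.9, -0.1, -122.6]
contact_force: [0.1, 0.6, 0.0]
gripper_width: 0.0879
gripper_force: 0.0
tcp [0.6042 0.0041 0.1935] rpy [ 1.7993e+02 -7.0000e-02 -1.2263e+02] F [0.1 0.6 0. ] w 0.0879 t 16.275
units [10.77 -3.42  3.74] spin 3.95
scene 1 [408.8 231.3] [407.9 237.9]
scene -1 [409.9 242. ] [408.9 248.7]
top 1 [241.5 193.2] [242.8 194. ]
top -1 [240.1 180.1] [241.4 181.2]
scene
 [[ 89  87  87  88  86  87  88  87  87  86  85  87  88  86  88  90  84  86
   86  88]
 [ 86  88  88  86  87  87  86  87  89  86  84  86  87  83  86  88  85  88
   84  84]
 [ 88  89  86  85  86  86  86  87  88  86  85  88  88  89  86  89  85  87
   86  87]
 [ 89  87  86  88  83  87  90  88  87  89  84  88  85  88  85  86  83  85
   82  89]
 [ 88  83  86  87 
[... 3276 characters left out ...]
 94  96  94  91  95  91  94  93  94  95  92  94  99  97  93]
 [ 94  93  95  92  92  92  93  93 104 106 102  97  92  93  97  91  96]
 [ 89  92  97  94  96  95  95 106 113 126 118 102  89  89  95  99  95]
 [ 87  96  94  90  94  91  94 105 121 136 126  99  82  86  94  95  92]
 [ 95  93  95  90  93  89  98 106 121 129 112  84  66  83  91  93  92]
 [ 91  93  92  93  96  90  90  98 101  99  85  59  62  79  93  95  92]
 [ 92  96  96  91  89  92  92  93  91  79  60  49  54  81  92  93  93]
 [ 92  89  93  95  91  95  93  92  86  78  63  52  66  82  93  93  93]
 [ 91  94  95  95  92  93  91  95  90  90  80  78  83  87  93  97  96]
 [ 91  89  89  92  92  91  95  93  92  91  93  91  87  94  95  90  94]]
```

```bash
python3 -m handwheel '[{"grip":-1,"travel":[0,0,0],"spin":1},{"grip":-1,"travel":[0,0,0],"spin":1},{"grip":-1,"travel":[0,0,0],"spin":1},{"grip":-1,"travel":[0,0,0],"spin":0.95},{"grip":-1,"travel":[1,-0.3,0],"spin":0},{"grip":-1,"travel":[1,-0.3,0],"spin":0},{"grip":-1,"travel":[1,-0.3,0],"spin":0},{"grip":-1,"travel":[1,-0.3,0],"spin":0}]' 30
python3 -m handwheel '[{"grip":-1,"travel":[1,-0.3,0.4],"spin":0},{"grip":-1,"travel":[1,-0.3,0.5],"spin":0},{"grip":-1,"travel":[1,-0.3,0.5],"spin":0},{"grip":-1,"travel":[1,-0.3,0.5],"spin":0},{"grip":-1,"travel":[1,-0.4,0.5],"spin":0},{"grip":-1,"travel":[1,-0.4,0.5],"spin":0},{"grip":-1,"travel":[0.7,-0.2,0.5],"spin":0},{"grip":-1,"travel":[0,0,0],"spin":0}]'
python3 - <<'E'
from h import *
go([.445,-.228,-.012],-142.4)
W=[(ray("scene",p,.038)[:2],ray("top",q,.038)[:2]) for p,q in(((409.2,232.0),(239.5,179.1)),((410.2,242.7),(241.0,192.0)))]
# scene pin1 (upper, near robot) pairs with top lower
a=[ray("scene",(409.2,232.0),.038)[:2],ray("scene",(410.2,242.7),.038)[:2]];b=[ray("top",(241.,192.),.038)[:2],ray("top",(239.5,179.1),.038)[:2]]
print(a,b);
for q in(a,b):
    m=(q[0]+q[1])/2;d=q[0]-q[1];print("mid",m,"pinsep",np.linalg.norm(d),"yaw",np.degrees(np.arctan2(d[1],d[0]))-90)
print("seat by mid", cw(.0163,0,0))
s=snap("scene","scene2");c=s[110:260,130:330];cv2.imwrite("pics/j.png",cv2.resize(c,None,fx=4,fy=4,interpolation=cv2.INTER_CUBIC)[:,:,::-1])
E
```

```text
time_s: 17.38
tcp_pos: [0.5432, -0.081, 0.1947]
eef_rot: [-180.0, 0.0, -142.1]
contact_force: [-0.5, 0.2, -1.7]
gripper_width: 0.0875
gripper_force: 0.0
time_s: 18.38
tcp_pos: [0.4443, -0.2263, 0.1087]
eef_rot: [179.9, -0.1, -142.3]
contact_force: [1.2, 1.0, 0.9]
gripper_width: 0.0879
gripper_force: 0.0
tcp [ 0.4443 -0.2263  0.1087] rpy [ 1.7992e+02 -7.0000e-02 -1.4226e+02] F [1.2 1.  0.9] w 0.0879 t 18.375
units [ 0.02 -0.07  4.83] spin 0.03
[array([0.56311526, 0.20304065]), array([0.59258468, 0.20683724])] [array([0.56405148, 0.20342529]), array([0.59327493, 0.20764279])]
mid [0.57784997 0.20493894] pinsep 0.029712969940300562 yaw -262.6589240163613
mid [0.57866321 0.20553404] pinsep 0.029526219678844053 yaw -261.7878436007337
seat by mid [0.57614422 0.20415681 0.        ]
```

View pics/j.png

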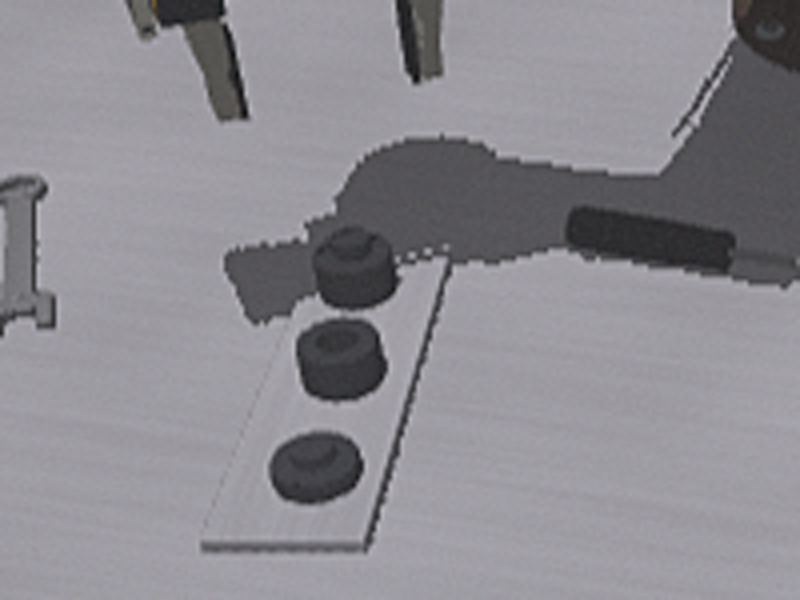

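This view shows both open finger tips at crop (235,118) and (415,80), with the hub boss top below at (350,238). Next I check where the fingers are relative to the hub.

```bash
sed -i 's/^CASE=.*/CASE=np.array([.5805,.1890]);YAW=np.deg2rad(97.7)/' h.py
python3 - <<'E'
from h import *
t=lambda u,v:(130+u/4-.375,110+v/4-.375)
for z in(.13,.139,.145):
    a,b=ray("scene",t(233,119),z),ray("scene",t(425,78),z);print(z,a,b,(a+b)/2,np.linalg.norm(a-b))
print("boss",ray("scene",t(352,238),.046))
from fit import fit,cyl
H=[cyl(.022,.01,.036),cyl(.011,.036,.046)]
im=cv2.cvtColor(cv2.imread("pics/scene0.png"),cv2.COLOR_BGR2RGB)
it=cv2.cvtColor(cv2.imread("pics/top0.png"),cv2.COLOR_BGR2RGB)
for lo,hi in((70,100),(75,120)):print(fit({"scene":im},H,[.446,-.229],14,lo,hi,["scene"]),fit({"top":it},H,[.446,-.229],13,40,70,["top"]))
for c in("scene","top"):
    for d in models.find_in(c,"hub")[:1]:print(c,d,ray(c,d["position"],.028))
E
```

```text
0.13 [ 0.46924129 -0.2708689   0.13      ] [ 0.40509333 -0.18929496  0.13      ] [ 0.43716731 -0.23008193  0.13      ] 0.10377508421153281
0.139 [ 0.48441198 -0.26130154  0.139     ] [ 0.4215869  -0.18140984  0.139     ] [ 0.45299944 -0.22135569  0.139     ] 0.10163499943421063
0.145 [ 0.49452577 -0.25492329  0.145     ] [ 0.43258261 -0.1761531   0.145     ] [ 0.46355419 -0.21553819  0.145     ] 0.10020827624932918
boss [ 0.44320054 -0.22908061  0.046     ]
(array([ 0.44542323, -0.22944813]), np.float64(21.93921568627451)) (array([ 0.44101036, -0.22752019]), np.float64(64.58823529411765))
(array([ 0.44451815, -0.23005804]), np.float64(14.334640522875818)) (array([ 0.44101036, -0.22752019]), np.float64(64.58823529411765))
scene {'position': [216.1, 174.1], 'p': 0.55} [ 0.43747051 -0.23831941  0.028     ]
top {'position': [431.1, 247.5], 'p': 0.92} [ 0.44443288 -0.22199898  0.028     ]
```

```bash
python3 -m handwheel '[{"grip":-1,"travel":[0.06,-0.09,0.8],"spin":0},{"grip":-1,"travel":[0,0,0.8],"spin":0},{"grip":-1,"travel":[0,0,0.8],"spin":0},{"grip":-1,"travel":[0,0,0.8],"spin":0},{"grip":-1,"travel":[0,0,0.6],"spin":0},{"grip":-1,"travel":[0,0,0.4],"spin":0},{"grip":-1,"travel":[0,0,0],"spin":0}]' 30
python3 -m handwheel '[{"grip":-1,"travel":[0,0,0.2],"spin":0},{"grip":-1,"travel":[0,0,0.2],"spin":0},{"grip":-1,"travel":[0,0,0.15],"spin":0},{"grip":-1,"travel":[0,0,0],"spin":0},{"grip":-1,"travel":[0,0,0],"spin":0}]'
```

```text
time_s: 19.4
tcp_pos: [0.4464, -0.2278, 0.0042]
eef_rot: [180.0, -0.0, -142.1]
contact_force: [-0.0, 0.3, -0.0]
gripper_width: 0.0875
gripper_force: 0.0
time_s: 20.02
tcp_pos: [0.4463, -0.2281, -0.0092]
eef_rot: [-180.0, 0.0, -142.1]
contact_force: [0.3, 0.6, -0.4]
gripper_width: 0.0876
gripper_force: 0.0
```

```bash
python3 -m handwheel '[{"grip":1,"travel":[0,0,0],"spin":0},{"grip":1,"travel":[0,0,0],"spin":0},{"grip":1,"travel":[0,0,0],"spin":0},{"grip":1,"travel":[0,0,0],"spin":0},{"grip":1,"travel":[0,0,0],"spin":0},{"grip":1,"travel":[0,0,0],"spin":0},{"grip":1,"travel":[0,0,0],"spin":0}]' 30
python3 -m handwheel '[{"grip":1,"travel":[0,0,-0.2],"spin":0},{"grip":1,"travel":[0,0,-0.6],"spin":0},{"grip":1,"travel":[0,0,-1],"spin":0},{"grip":1,"travel":[0,0,-1],"spin":0},{"grip":1,"travel":[0,0,-1],"spin":0},{"grip":1,"travel":[0,0,0],"spin":0}]'
python3 - <<'E'
from h import *
go(cw(-.035,0,.087))
b=snap("scene","scene3");a=snap("top","top3")
for c in("scene","top"):
    for t in("hub","collar","button_hub"):
        for d in models.find_in(c,t)[:2]:print(c,t,np.round(d["position"],1),round(d["p"],2))
E
```

```text
time_s: 20.9
tcp_pos: [0.4463, -0.2281, -0.0092]
eef_rot: [180.0, 0.0, -142.1]
contact_force: [-0.7, 0.0, -0.4]
gripper_width: 0.0433
gripper_force: 30.0
time_s: 21.65
tcp_pos: [0.4475, -0.2282, 0.0875]
eef_rot: [-179.9, 0.2, -142.1]
contact_force: [0.1, -0.2, -3.5]
gripper_width: 0.0434
gripper_force: 30.0
tcp [ 0.4475 -0.2282  0.0875] rpy [-1.7985e+02  1.5000e-01 -1.4214e+02] F [ 0.1 -0.2 -3.5] w 0.0434 t 21.65
units [-14.44  -7.48   0.02] spin -11.95
scene hub [210.4 137.5] 0.63
scene collar [215.3 202. ] 0.79
scene button_hub [205.8 227.2] 0.77
top button_hub [410.4 180.3] 0.7
```

```bash
python3 -m handwheel '[{"grip":1,"travel":[0,0,0],"spin":-1},{"grip":1,"travel":[0,0,0],"spin":-1},{"grip":1,"travel":[0,0,0],"spin":-1},{"grip":1,"travel":[0,0,0],"spin":-1},{"grip":1,"travel":[0,0,0],"spin":-1},{"grip":1,"travel":[0,0,0],"spin":-1},{"grip":1,"travel":[0,0,0],"spin":-1},{"grip":1,"travel":[0,0,0],"spin":-1}]'
python3 -m handwheel '[{"grip":1,"travel":[0,0,0],"spin":-1},{"grip":1,"travel":[0,0,0],"spin":-1},{"grip":1,"travel":[0,0,0],"spin":-1},{"grip":1,"travel":[0,0,0],"spin":-0.97},{"grip":1,"travel":[0,0,0],"spin":0}]'
python3 -c "
from h import *
go(cw(-.035,0,.087),-82.3)"
```

```text
time_s: 23.05
tcp_pos: [0.446, -0.2281, 0.0853]
eef_rot: [180.0, -0.0, -102.0]
contact_force: [0.8, -0.3, -3.3]
gripper_width: 0.0432
gripper_force: 30.0
time_s: 23.68
tcp_pos: [0.4461, -0.2281, 0.0854]
eef_rot: [180.0, 0.0, -82.3]
contact_force: [0.3, -0.3, -3.1]
gripper_width: 0.0436
gripper_force: 30.0
tcp [ 0.4461 -0.2281  0.0854] rpy [ 1.7996e+02  1.0000e-02 -8.2320e+01] F [ 0.3 -0.3 -3.1] w 0.0436 t 23.675
units [-14.41  -7.56  -0.06] spin -0.0
```

```bash
python3 -m handwheel '[{"grip":1,"travel":[-0.5,-0.26,0],"spin":0},{"grip":1,"travel":[-1,-0.52,0],"spin":0},{"grip":1,"travel":[-1,-0.52,0],"spin":0},{"grip":1,"travel":[-1,-0.52,0],"spin":0},{"grip":1,"travel":[-1,-0.52,0],"spin":0},{"grip":1,"travel":[-1,-0.52,0],"spin":0},{"grip":1,"travel":[-1,-0.52,0],"spin":0},{"grip":1,"travel":[-1,-0.52,0],"spin":0}]'
python3 -m handwheel '[{"grip":1,"travel":[-1,-0.52,0],"spin":0},{"grip":1,"travel":[-1,-0.52,0],"spin":0},{"grip":1,"travel":[-1,-0.52,0],"spin":0},{"grip":1,"travel":[-1,-0.52,0],"spin":0},{"grip":1,"travel":[-1,-0.52,0],"spin":0},{"grip":1,"travel":[-1,-0.54,0],"spin":0},{"grip":1,"travel":[-0.9,-0.52,0],"spin":0},{"grip":1,"travel":[0,0,0],"spin":0}]'
python3 -c "
from h import *
go(cw(-.035,0,.0043),-82.3)"
```

```text
time_s: 24.68
tcp_pos: [0.518, -0.0276, 0.0857]
eef_rot: [-180.0, 0.0, -82.4]
contact_force: [0.4, -0.0, -1.9]
gripper_width: 0.0431
gripper_force: 30.0
time_s: 25.68
tcp_pos: [0.5863, 0.1562, 0.0855]
eef_rot: [-180.0, -0.0, -82.2]
contact_force: [-0.2, -0.9, -2.4]
gripper_width: 0.0433
gripper_force: 30.0
tcp [0.5863 0.1562 0.0855] rpy [-179.98   -0.    -82.21] F [-0.2 -0.9 -2.4] w 0.0433 t 25.675
units [0.07 0.05 3.25] spin 0.02
```

```bash
python3 -m handwheel '[{"grip":1,"travel":[-0.13,0.05,0.5],"spin":0},{"grip":1,"travel":[0,0,0.8],"spin":0},{"grip":1,"travel":[0,0,0.7],"spin":0},{"grip":1,"travel":[0,0,0.5],"spin":0},{"grip":1,"travel":[0,0,0.3],"spin":0},{"grip":1,"travel":[0,0,0.2],"spin":0},{"grip":1,"travel":[0,0,0],"spin":0}]'
python3 -m handwheel '[{"grip":1,"travel":[0,0,0.1],"spin":0},{"grip":1,"travel":[0,0,0.1],"spin":0},{"grip":1,"travel":[0,0,0],"spin":0},{"grip":1,"travel":[0,0,0],"spin":0}]'
python3 -c "
from h import *
go(cw(-.005,0,.0033),-82.3)"
```

```text
time_s: 26.55
tcp_pos: [0.5837, 0.157, 0.0107]
eef_rot: [180.0, -0.0, -82.3]
contact_force: [0.6, -0.4, -2.1]
gripper_width: 0.0435
gripper_force: 30.0
time_s: 27.05
tcp_pos: [0.5837, 0.1571, 0.0059]
eef_rot: [-180.0, 0.0, -82.3]
contact_force: [0.4, 0.1, -2.0]
gripper_width: 0.0431
gripper_force: 30.0
tcp [0.5837 0.1571 0.0059] rpy [-179.99    0.    -82.29] F [ 0.4  0.1 -2. ] w 0.0431 t 27.05
units [-1.08 -0.04  0.1 ] spin 0.0
```

```bash
python3 -m handwheel '[{"grip":1,"travel":[0,-0.04,0.08],"spin":0},{"grip":1,"travel":[0,0,0],"spin":0},{"grip":1,"travel":[0,0,0],"spin":0}]'
python3 -m handwheel '[{"grip":1,"travel":[0,0,0.06],"spin":0},{"grip":1,"travel":[0,0,0],"spin":0},{"grip":1,"travel":[0,0,0],"spin":0}]'
```

```text
time_s: 27.42
tcp_pos: [0.5846, 0.1572, 0.0037]
eef_rot: [180.0, -0.0, -82.3]
contact_force: [-0.7, -0.3, -2.3]
gripper_width: 0.0434
gripper_force: 30.0
time_s: 27.8
tcp_pos: [0.5848, 0.1573, 0.0028]
eef_rot: [-180.0, 0.0, -82.3]
contact_force: [-2.5, -0.3, 5.4]
gripper_width: 0.0432
gripper_force: 30.0
```

```bash
python3 -m handwheel '[{"grip":1,"travel":[-0.2,0,-0.02],"spin":0},{"grip":1,"travel":[-0.3,0,0],"spin":0},{"grip":1,"travel":[-0.3,0,0],"spin":0},{"grip":1,"travel":[-0.1,0,0],"spin":0},{"grip":1,"travel":[0,0,0],"spin":0}]'
python3 -m handwheel '[{"grip":1,"travel":[-0.1,0,0],"spin":0},{"grip":1,"travel":[0,0,0],"spin":0},{"grip":1,"travel":[0,0,0],"spin":0}]'
python3 -m handwheel '[{"grip":1,"travel":[-0.08,0,0],"spin":0},{"grip":1,"travel":[0,0,0],"spin":0},{"grip":1,"travel":[0,0,0],"spin":0}]'
```

```text
time_s: 28.42
tcp_pos: [0.5817, 0.1802, 0.0028]
eef_rot: [-180.0, 0.0, -82.3]
contact_force: [-1.4, 1.5, 2.4]
gripper_width: 0.043
gripper_force: 30.0
time_s: 28.8
tcp_pos: [0.5812, 0.1821, 0.0028]
eef_rot: [-180.0, 0.0, -82.3]
contact_force: [-1.3, 1.0, 2.7]
gripper_width: 0.0431
gripper_force: 30.0
time_s: 29.18
tcp_pos: [0.5809, 0.1838, 0.0028]
eef_rot: [180.0, -0.0, -82.3]
contact_force: [0.5, -3.0, 3.5]
gripper_width: 0.0432
gripper_force: 30.0
```

```bash
python3 -m handwheel '[{"grip":1,"travel":[-0.08,0,0],"spin":0},{"grip":1,"travel":[0,0,0],"spin":0},{"grip":1,"travel":[0,0,0],"spin":0}]'
python3 -m handwheel '[{"grip":1,"travel":[-0.08,0,0],"spin":0},{"grip":1,"travel":[0,0,0],"spin":0},{"grip":1,"travel":[0,0,0],"spin":0}]'
```

```text
time_s: 29.55
tcp_pos: [0.5807, 0.186, 0.0028]
eef_rot: [-180.0, 0.0, -82.3]
contact_force: [-0.3, -3.9, 3.2]
gripper_width: 0.0436
gripper_force: 30.0
time_s: 29.92
tcp_pos: [0.5805, 0.188, 0.0028]
eef_rot: [-180.0, 0.0, -82.3]
contact_force: [0.2, -3.4, 3.6]
gripper_width: 0.0433
gripper_force: 30.0
```

```bash
python3 -m handwheel '[{"grip":1,"travel":[-0.08,0,0],"spin":0},{"grip":1,"travel":[0,0,0],"spin":0},{"grip":1,"travel":[0,0,0],"spin":0}]'
python3 - <<'E'
from h import *
b=snap("scene","scene4");a=snap("top","top4")
for c in("scene","top"):
    for d in models.find_in(c,"hub")[:2]:print(c,np.round(d["position"],1),round(d["p"],2))
    print(np.round(proj(c,cw(-.005,0,.058)),1),np.round(proj(c,cw(-.005,0,.035)),1))
u,v=np.round(proj("scene",cw(.0,0,.045))).astype(int);print(u-22,v-18);print(cv2.cvtColor(b,cv2.COLOR_RGB2GRAY)[v-18:v+20,u-22:u+24:1])
E
```

```text
time_s: 30.3
tcp_pos: [0.5803, 0.1883, 0.0028]
eef_rot: [180.0, -0.1, -82.3]
contact_force: [2.7, -10.7, 3.0]
gripper_width: 0.0435
gripper_force: 30.0
scene [392.4 244.4] 0.38
[398.9 228.4] [397.8 238.1]
[248.4 183.2] [250.  184.7]
379 216
[[ 87  93  97 ...  38  45  45]
 [ 94  88  99 ...  50  43  43]
 [ 94  95 101 ...  47  42  43]
 ...
 [ 55  61  59 ...  90  84  89]
 [ 56  56  56 ...  91  86  85]
 [ 56  60  58 ...  89  86  86]]
```

```bash
python3 -m handwheel '[{"grip":1,"travel":[-0.06,-0.03,0],"spin":0},{"grip":1,"travel":[0,0,0],"spin":0},{"grip":1,"travel":[0,0,0],"spin":0}]'
python3 -m handwheel '[{"grip":-0.2,"travel":[0,0,0],"spin":0},{"grip":-0.4,"travel":[0,0,0],"spin":0},{"grip":-0.4,"travel":[0,0,0],"spin":0},{"grip":-0.4,"travel":[0,0,-0.3],"spin":0},{"grip":-0.4,"travel":[0,0,-0.6],"spin":0},{"grip":-0.4,"travel":[0,0,-1],"spin":0},{"grip":-0.4,"travel":[0,0,-1],"spin":0},{"grip":-0.4,"travel":[0,0,-1],"spin":0}]'
python3 -m handwheel '[{"grip":-1,"travel":[0.8,0,-0.9],"spin":0},{"grip":-1,"travel":[1,0,-0.4],"spin":0},{"grip":-1,"travel":[1,0,0],"spin":0},{"grip":-1,"travel":[1,0,0],"spin":0},{"grip":-1,"travel":[0,0,0],"spin":0}]'
python3 - <<'E'
from h import *
from fit import fit,cyl
b=snap("scene","scene5");a=snap("top","top5")
H=[cyl(.022,.022,.048),cyl(.011,.048,.058)]
s=cw(-.005,0,0)[:2];print("seat",s)
np.set_printoptions(linewidth=250,threshold=10000)
g=cv2.cvtColor(b,cv2.COLOR_RGB2GRAY);u,v=np.round(proj("scene",[*s,.04])).astype(int);print(u-16,v-16);print(g[v-16:v+14,u-16:u+17])
for c,im in(("scene",b),("top",a)):
    print(c,fit({c:im},H,list(s),14,62,82,[c]),[(np.round(ray(c,d["position"],.043),4),d["p"]) for d in models.find_in(c,"hub")[:2]])
go(cw(-.1,0,.2),-82.3)
E
```

```text
time_s: 30.88
tcp_pos: [0.5803, 0.1884, 0.0028]
eef_rot: [179.9, -0.2, -82.3]
contact_force: [3.1, -16.2, 6.0]
gripper_width: 0.0427
gripper_force: 30.0
time_s: 31.88
tcp_pos: [0.581, 0.1917, 0.1025]
eef_rot: [-179.9, 0.0, -82.3]
contact_force: [0.7, 0.6, -0.1]
gripper_width: 0.0615
gripper_force: 0.0
time_s: 32.5
tcp_pos: [0.5937, 0.0961, 0.1341]
eef_rot: [-179.9, 0.0, -82.4]
contact_force: [0.1, 0.6, -0.1]
gripper_width: 0.0875
gripper_force: 0.0
seat [0.58116993 0.18404508]
382 220
[[ 81  79  79  78  85  81  85  88  87  84  85  86  88  89  88  88  86  89  90  92  89  89  92  91  89  92  90  92  97  98  98  96 101]
 [ 82  81  79  81  79  82  79  80  79  78  79  79  79  82  78  80  78  82  80  76  78  82  81  81  79  80  83  81  84  84  85  81  87]
 [ 82  81  83  82  81  83  79  81  79  86  83  79  82  80  83  83  80  79  83  82  78  81  78  79  83  81  80  80  82  81  81  81  78]
 [ 85  83  81  82  81  81  84  82  81  83  81  80  79  80  84  80  83  84  82  81  80  78  83  84  79  77  80  82  79  79  81  80  81]
 [ 82  81  80  85  80  84  83  81  80  81  84  85  86  88  78  73  74 
[... 3145 characters left out ...]
 76  80  71  74  81  82]
 [ 84  83  82  82  85  89  72  55  44  43  47  43  42  49  48  46  48  49  51  46  44  41  46  43  45  42  70  80  80  74  78  80  83]
 [ 82  84  83  85  83  86  90  79  61  48  45  43  42  47  47  42  46  49  45  46  48  43  43  50  76  65  72  75  75  73  82  82  82]]
scene (array([0.58231142, 0.1833568 ]), np.float64(44.247058823529414)) [(array([0.5852, 0.1828, 0.043 ]), 0.65), (array([0.5789, 0.2385, 0.043 ]), 0.18)]
top (array([0.57948632, 0.18240739]), np.float64(176.328431372549)) [(array([0.5827, 0.1835, 0.043 ]), 0.73)]
tcp [0.5936 0.0979 0.1333] rpy [-1.7996e+02  1.0000e-02 -8.2270e+01] F [-0.1  0.2  0.9] w 0.0874 t 32.7
units [ 0.32  0.03 -2.67] spin 0.01
```

```bash
python3 -m handwheel '[{"grip":1,"travel":[-0.9,0.03,0],"spin":0},{"grip":1,"travel":[-0.94,0,0.4],"spin":0},{"grip":1,"travel":[0,0,0.6],"spin":0},{"grip":1,"travel":[0,0,0.6],"spin":0},{"grip":1,"travel":[0,0,0.4],"spin":0},{"grip":1,"travel":[0,0,0],"spin":0},{"grip":1,"travel":[0,0,0],"spin":0}]' 20
python3 -c "
from h import *
go(cw(-.046,0,.006),-82.3)"
```

```text
time_s: 33.58
tcp_pos: [0.5869, 0.1426, 0.0831]
eef_rot: [-180.0, -0.0, -82.3]
contact_force: [-0.5, -0.1, -0.3]
gripper_width: 0.0226
gripper_force: 0.0
tcp [0.5869 0.1426 0.0831] rpy [-179.97   -0.    -82.32] F [-0.5 -0.1 -0.3] w 0.0226 t 33.575
units [-0.03  0.01  3.08] spin -0.0
```

```bash
python3 -m handwheel '[{"grip":1,"travel":[0,0,0.5],"spin":0},{"grip":1,"travel":[0,0,0.7],"spin":0},{"grip":1,"travel":[0,0,0.8],"spin":0},{"grip":1,"travel":[0,0,0.6],"spin":0},{"grip":1,"travel":[0,0,0.48],"spin":0},{"grip":1,"travel":[-0.1,0,0],"spin":0},{"grip":1,"travel":[-0.1,0,0],"spin":0}]' 20
python3 -m handwheel '[{"grip":1,"travel":[-0.1,0,0],"spin":0},{"grip":1,"travel":[-0.06,0,0],"spin":0},{"grip":1,"travel":[0,0,0],"spin":0}]'
python3 -m handwheel '[{"grip":1,"travel":[-0.06,0,0],"spin":0},{"grip":1,"travel":[-0.06,0,0],"spin":0},{"grip":1,"travel":[0,0,0],"spin":0}]'
```

```text
time_s: 34.45
tcp_pos: [0.5863, 0.1481, 0.0062]
eef_rot: [-180.0, 0.0, -82.3]
contact_force: [0.3, -0.4, 0.3]
gripper_width: 0.0006
gripper_force: 0.0
time_s: 34.83
tcp_pos: [0.5858, 0.1515, 0.0064]
eef_rot: [-180.0, -0.0, -82.3]
contact_force: [2.1, -3.1, 1.3]
gripper_width: 0.0005
gripper_force: 1.8
time_s: 35.2
tcp_pos: [0.5857, 0.1522, 0.0067]
eef_rot: [-180.0, -0.2, -82.3]
contact_force: [5.6, -14.5, 4.8]
gripper_width: 0.0009
gripper_force: 7.4
```

```bash
python3 -m handwheel '[{"grip":1,"travel":[0.12,0,0],"spin":0},{"grip":1,"travel":[0.08,0,-0.4],"spin":0},{"grip":1,"travel":[0,0,-1],"spin":0},{"grip":1,"travel":[0,0,-1],"spin":0},{"grip":-1,"travel":[0,0,-1],"spin":0},{"grip":-1,"travel":[0,0,-1],"spin":0},{"grip":-1,"travel":[0,0,-1],"spin":0},{"grip":-1,"travel":[0,0,-1],"spin":0}]' 50
python3 -m handwheel '[{"grip":-1,"travel":[0,0,-1],"spin":0},{"grip":-1,"travel":[-0.5,0,-0.4],"spin":0},{"grip":-1,"travel":[-1,0,0],"spin":0},{"grip":-1,"travel":[-1,0,0],"spin":0},{"grip":-1,"travel":[-1,0,0],"spin":0},{"grip":-1,"travel":[-1,0,0],"spin":0},{"grip":-1,"travel":[-0.5,0,0],"spin":0},{"grip":-1,"travel":[0,0,0],"spin":0}]'
python3 -c "
from h import *
go([.5696,.2729,.1474],-82.3)
b=snap('scene','scene6');a=snap('top','top6')
for c in('scene','top'):
    for t in('hub','lid_lip'):print(c,t,[(np.round(d['position'],1),round(d['p'],2)) for d in models.find_in(c,t)[:2]])
print(proj('scene',cw(-.005,0,.043)))"
```

```text
time_s: 36.2
tcp_pos: [0.5854, 0.1503, 0.1674]
eef_rot: [-180.0, 0.0, -82.3]
contact_force: [1.1, -0.7, 0.2]
gripper_width: 0.0347
gripper_force: 0.0
time_s: 37.2
tcp_pos: [0.5685, 0.2746, 0.2004]
eef_rot: [180.0, -0.0, -82.2]
contact_force: [0.1, -0.9, 0.6]
gripper_width: 0.0876
gripper_force: 0.0
tcp [0.5685 0.2746 0.2004] rpy [ 1.7997e+02 -2.0000e-02 -8.2220e+01] F [ 0.1 -0.9  0.6] w 0.0876 t 37.2
units [ 0.07 -0.03  2.12] spin 0.02
scene hub []
scene lid_lip [(array([456. , 213.8]), 0.64)]
top hub [(array([250.7, 183.4]), 0.7)]
top lid_lip [(array([206.2, 181. ]), 0.73), (array([236.4, 185.5]), 0.33)]
[np.float64(398.18511214189834), np.float64(234.7641804192075)]
```

```bash
python3 -m handwheel '[{"grip":-1,"travel":[0.07,-0.03,0.5],"spin":0},{"grip":-1,"travel":[0,0,0.6],"spin":0},{"grip":-1,"travel":[0,0,0.5],"spin":0},{"grip":-1,"travel":[0,0,0.4],"spin":0},{"grip":-1,"travel":[0,0,0.12],"spin":0},{"grip":-1,"travel":[0,0,0],"spin":0}]' 50
python3 -m handwheel '[{"grip":-0.5,"travel":[0,0,0],"spin":0},{"grip":-0.5,"travel":[0,0,0],"spin":0},{"grip":-0.5,"travel":[0,0,0],"spin":0},{"grip":-0.5,"travel":[0,0,0],"spin":0}]' 50
python3 - <<'E'
from h import *
from fit import fit,cyl
b=cv2.cvtColor(cv2.imread("pics/scene6.png"),cv2.COLOR_BGR2RGB)
print(fit({"scene":b},[cyl(.022,.022,.048),cyl(.011,.048,.058)],[.5812,.184],14,62,82,["scene"]))
E
```

```text
time_s: 38.25
tcp_pos: [0.5699, 0.272, 0.1477]
eef_rot: [180.0, -0.0, -82.3]
contact_force: [-0.3, -0.1, -0.3]
gripper_width: 0.0877
gripper_force: 0.0
time_s: 38.75
tcp_pos: [0.5697, 0.2721, 0.1482]
eef_rot: [-180.0, 0.0, -82.3]
contact_force: [-3.6, 0.1, 4.8]
gripper_width: 0.0791
gripper_force: 50.0
(array([0.58317247, 0.18350547]), np.float64(94.9470588235294))
```

Lip gripped again (79.1 mm, no approach contact). Now I reverse the arc slowly.

```bash
python3 -m handwheel '[{"grip":-0.5,"travel":[0.5,0,-0.04],"spin":0},{"grip":-0.5,"travel":[0.6,0,-0.02],"spin":0},{"grip":-0.5,"travel":[0.59,0,0.04],"spin":0},{"grip":-0.5,"travel":[0.58,0,0.1],"spin":0}]' 50
python3 -m handwheel '[{"grip":-0.5,"travel":[0.57,0,0.15],"spin":0},{"grip":-0.5,"travel":[0.55,0,0.2],"spin":0},{"grip":-0.5,"travel":[0.53,0,0.27],"spin":0},{"grip":-0.5,"travel":[0.49,0,0.34],"spin":0}]' 50
```

```text
time_s: 39.25
tcp_pos: [0.5771, 0.2175, 0.1455]
eef_rot: [-180.0, 0.2, -82.3]
contact_force: [-4.1, 8.6, -2.5]
gripper_width: 0.0793
gripper_force: 50.0
time_s: 39.75
tcp_pos: [0.5843, 0.164, 0.1216]
eef_rot: [-180.0, 0.1, -82.3]
contact_force: [-4.8, 6.9, 3.0]
gripper_width: 0.079
gripper_force: 50.0
```

```bash
python3 -m handwheel '[{"grip":-0.5,"travel":[0.46,0,0.38],"spin":0},{"grip":-0.5,"travel":[0.41,0,0.43],"spin":0},{"grip":-0.5,"travel":[0.37,0,0.47],"spin":0}]' 50
python3 -m handwheel '[{"grip":-0.5,"travel":[0.32,0,0.5],"spin":0},{"grip":-0.5,"travel":[0.27,0,0.53],"spin":0},{"grip":-0.5,"travel":[0.22,0,0.56],"spin":0}]' 50
python3 -c "
from h import *
go([.5921,.106,.004],-82.3)"
```

```text
time_s: 40.12
tcp_pos: [0.5887, 0.1319, 0.0901]
eef_rot: [-180.0, 0.0, -82.3]
contact_force: [-5.0, 2.2, 6.3]
gripper_width: 0.0788
gripper_force: 50.0
time_s: 40.5
tcp_pos: [0.5914, 0.1109, 0.0504]
eef_rot: [-180.0, -0.0, -82.3]
contact_force: [-3.9, -1.0, 7.1]
gripper_width: 0.0784
gripper_force: 50.0
tcp [0.5914 0.1109 0.0504] rpy [-1.800e+02 -4.000e-02 -8.229e+01] F [-3.9 -1.   7.1] w 0.0784 t 40.5
units [ 0.2  -0.    1.85] spin 0.0
```

Remaining 46 mm down, slowing at the end.

```bash
python3 -m handwheel '[{"grip":-0.5,"travel":[0.12,0,0.55],"spin":0},{"grip":-0.5,"travel":[0.08,0,0.5],"spin":0},{"grip":-0.5,"travel":[0.03,0,0.4],"spin":0},{"grip":-0.5,"travel":[0,0,0.2],"spin":0},{"grip":-0.5,"travel":[0,0,0],"spin":0}]' 50
python3 -m handwheel '[{"grip":-0.5,"travel":[0,0,0.1],"spin":0},{"grip":-0.5,"travel":[0,0,0.08],"spin":0},{"grip":-0.5,"travel":[0,0,0],"spin":0}]' 50
```

```text
time_s: 41.12
tcp_pos: [0.5923, 0.1035, 0.0084]
eef_rot: [179.9, -0.2, -82.3]
contact_force: [3.4, -11.3, -0.8]
gripper_width: 0.0784
gripper_force: 50.0
time_s: 41.5
tcp_pos: [0.5923, 0.1035, 0.0045]
eef_rot: [179.9, -0.2, -82.3]
contact_force: [1.0, -12.3, 4.2]
gripper_width: 0.0783
gripper_force: 50.0
```

```bash
python3 -m handwheel '[{"grip":-0.5,"travel":[-0.1,0,0.08],"spin":0},{"grip":-0.5,"travel":[0,0,0],"spin":0}]' 50
python3 -m handwheel '[{"grip":-0.5,"travel":[0,0,0.08],"spin":0},{"grip":-0.5,"travel":[0,0,0],"spin":0}]' 50
python3 -m handwheel '[{"grip":-0.5,"travel":[0,0,0.08],"spin":0},{"grip":-0.5,"travel":[0,0,0],"spin":0}]' 50
```

```text
time_s: 41.75
tcp_pos: [0.5922, 0.1038, 0.0038]
eef_rot: [179.9, -0.3, -82.3]
contact_force: [2.3, -23.6, 14.4]
gripper_width: 0.0783
gripper_force: 50.0
time_s: 42.0
tcp_pos: [0.5923, 0.1039, 0.0035]
eef_rot: [180.0, -0.3, -82.2]
contact_force: [-3.9, -22.4, 29.6]
gripper_width: 0.0786
gripper_force: 50.0
time_s: 42.25
tcp_pos: [0.5924, 0.1041, 0.003]
eef_rot: [180.0, -0.3, -82.2]
contact_force: [-9.4, -21.1, 43.0]
gripper_width: 0.0785
gripper_force: 50.0
```

```bash
python3 -m handwheel '[{"grip":-0.5,"travel":[0.15,0,-0.15],"spin":0},{"grip":-1,"travel":[0,0,0],"spin":0},{"grip":-1,"travel":[0,0,0],"spin":0},{"grip":-1,"travel":[0,0,0],"spin":0},{"grip":-1,"travel":[0,0,-0.3],"spin":0},{"grip":-1,"travel":[0,0,-1],"spin":0},{"grip":-1,"travel":[0,0,-1],"spin":0},{"grip":-1,"travel":[0,0,-1],"spin":0}]' 20
python3 -m handwheel '[{"grip":1,"travel":[-1,0,0],"spin":0},{"grip":1,"travel":[-0.5,0,0],"spin":0},{"grip":1,"travel":[0,0,0],"spin":0},{"grip":1,"travel":[0,0,0],"spin":0},{"grip":1,"travel":[0,0,0],"spin":0},{"grip":1,"travel":[0,0,0],"spin":0},{"grip":1,"travel":[0,0,0.3],"spin":0},{"grip":1,"travel":[0,0,0],"spin":0}]'
python3 -c "
from h import *
go(cw(-.05,0,.047),-82.3)"
```

```text
time_s: 43.25
tcp_pos: [0.5925, 0.1051, 0.0858]
eef_rot: [-180.0, -0.0, -82.3]
contact_force: [1.0, 0.4, 1.0]
gripper_width: 0.0879
gripper_force: 0.0
time_s: 44.25
tcp_pos: [0.5868, 0.1418, 0.0761]
eef_rot: [179.9, -0.0, -82.3]
contact_force: [0.4, 0.2, 0.7]
gripper_width: 0.0134
gripper_force: 0.0
tcp [0.5868 0.1418 0.0761] rpy [ 1.7992e+02 -2.0000e-02 -8.2310e+01] F [0.4 0.2 0.7] w 0.0134 t 44.25
units [ 0.09 -0.    1.16] spin -0.0
```

```bash
python3 -m handwheel '[{"grip":1,"travel":[0.1,0,0.4],"spin":0},{"grip":1,"travel":[0,0,0.4],"spin":0},{"grip":1,"travel":[0,0,0.16],"spin":0},{"grip":1,"travel":[0,0,0],"spin":0}]'
python3 -m handwheel '[{"grip":1,"travel":[0,0,0.1],"spin":0},{"grip":1,"travel":[0,0,0.06],"spin":0},{"grip":1,"travel":[0,0,0],"spin":0}]'
```

```text
time_s: 44.75
tcp_pos: [0.5875, 0.1395, 0.0524]
eef_rot: [179.9, -0.0, -82.3]
contact_force: [0.9, 1.0, 0.8]
gripper_width: 0.0004
gripper_force: 0.0
time_s: 45.12
tcp_pos: [0.5877, 0.1397, 0.049]
eef_rot: [180.0, 0.0, -82.3]
contact_force: [0.3, -0.3, -1.0]
gripper_width: 0.0003
gripper_force: 0.0
```

```bash
python3 -m handwheel '[{"grip":1,"travel":[0,0,0.08],"spin":0},{"grip":1,"travel":[0,0,0],"spin":0}]'
python3 -m handwheel '[{"grip":1,"travel":[0,0,0.08],"spin":0},{"grip":1,"travel":[0,0,0],"spin":0}]'
python3 -m handwheel '[{"grip":1,"travel":[0,0,0.08],"spin":0},{"grip":1,"travel":[0,0,0],"spin":0}]'
```

```text
time_s: 45.38
tcp_pos: [0.5879, 0.1397, 0.0471]
eef_rot: [-180.0, 0.0, -82.3]
contact_force: [0.0, -0.1, 0.5]
gripper_width: 0.0002
gripper_force: 0.2
time_s: 45.62
tcp_pos: [0.5879, 0.1397, 0.0469]
eef_rot: [-179.9, -0.0, -82.3]
contact_force: [-5.4, -0.1, 15.9]
gripper_width: 0.0004
gripper_force: 7.5
time_s: 45.88
tcp_pos: [0.588, 0.1397, 0.0467]
eef_rot: [-179.9, -0.0, -82.2]
contact_force: [-11.0, -0.9, 28.7]
gripper_width: 0.0006
gripper_force: 14.7
```

```bash
python3 -m handwheel '[{"grip":1,"travel":[0,0,-0.3],"spin":0},{"grip":1,"travel":[0,0,-1],"spin":0},{"grip":1,"travel":[0,0,-1],"spin":0},{"grip":1,"travel":[1,0,-1],"spin":0},{"grip":1,"travel":[1,0,-1],"spin":0},{"grip":1,"travel":[1,0,0],"spin":0},{"grip":1,"travel":[1,0,0],"spin":0},{"grip":1,"travel":[0,0,0],"spin":0}]'
python3 - <<'E'
from h import *
b=snap("scene","scene7");a=snap("top","top7")
o=cv2.imread("pics/scene0.png")[:,:,::-1]
w=np.s_[195:295,362:450]
d=np.abs(b[w].astype(int)-o[w]).max(2);print("scene diff lid region: mean",d.mean(),"n>30",(d>30).sum(), np.argwhere(d>30)[:10].tolist())
w=np.s_[160:245,180:235]
d=np.abs(b[w].astype(int)-o[w]).max(2);print("pallet n>30",(d>30).sum())
for t in("collar","button_hub"):print(t,[(np.round(x["position"],1),round(x["p"],2)) for x in models.find_in("scene",t)[:1]])
go([.6,0,.2],-82.3)
E
```

```text
time_s: 46.88
tcp_pos: [0.601, 0.0393, 0.1503]
eef_rot: [180.0, -0.0, -82.4]
contact_force: [-1.3, 0.3, 1.0]
gripper_width: 0.0003
gripper_force: 0.0
scene diff lid region: mean 8.845 n>30 318 [[0, 0], [0, 1], [0, 2], [0, 3], [0, 4], [0, 5], [0, 6], [0, 7], [0, 8], [0, 9]]
pallet n>30 373
collar [(array([212.5, 198.8]), 0.65)]
button_hub [(array([203.9, 227.9]), 0.8)]
tcp [0.6011 0.0411 0.1503] rpy [179.99   0.   -82.27] F [-0.8 -0.1 -0.4] w 0.0008 t 47.075
units [ 1.62  0.26 -1.99] spin 0.01
```

Run:
```python
import cv2,numpy as np
b=cv2.imread("pics/scene7.png").max(2);o=cv2.imread("pics/scene0.png").max(2)
for n,i in(("before",o),("after",b)):
    print(n,[ [int(r) for r in np.flatnonzero(np.abs(np.diff(i[150:300,c].astype(int)))>14)+150] for c in(375,390,405,420,435)])
```

```text
before [[194, 195, 196, 262, 263, 276, 277, 279, 280, 281, 282, 283, 284, 286, 287, 288, 290, 291], [195, 196, 263, 265, 275, 277, 278, 288, 289, 291, 292], [196, 197, 264, 265, 278, 289, 290, 292, 293], [196, 197, 198, 265, 279, 280, 289, 290, 291, 292, 293], [197, 198, 199, 200, 266, 267, 279, 280, 291, 292, 293, 294]]
after [[162, 163, 181, 182, 195, 196, 262, 263, 276, 277, 279, 280, 281, 282, 283, 284, 286, 287, 288, 290, 291], [196, 263, 264, 275, 277, 278, 287, 288, 289, 291, 292], [150, 151, 196, 197, 264, 265, 278, 289, 290, 292, 293], [174, 175, 197, 265, 266, 279, 280, 290, 291, 292, 293], [183, 184, 265, 266, 279, 280, 291, 292, 294, 295]]
```

The lid's edges are at the same pixel rows as at the start, so it is shut. The collar and button hub have not moved, and the robot is clear.

```bash
python3 -c "
from plant import close_job
print(close_job())"
```

```text
the job is handed in; nothing more can be done
None
```

I handed the job in at about 47 s: the hub is pushed home against the pins, the lid is pressed shut without slamming, and the collar and button hub stayed put; the hand-in returned no verdict.

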